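File two spacers in the slot rack and latch its sliding gate

ROBOT

A 6-joint arm with a two-finger parallel gripper is mounted at the origin on the work surface; the furniture and walls round the work are solid. World frame = base frame: x ahead of the robot, y to its left, z up, the work surface at z = 0. Lengths are in m, angles in rad, forces in N, time in s.
With the tool pointing down it reaches from about 0.3 to 0.875 m from the base axis. Payload 6.4 kg.
Tool frame: the origin (TCP) lies midway between the tips of the shut fingers; the grasp point (between the pads) lies ctrl.hold_point_z behind it (ctrl.hold_point_z is the distance from the TCP to the grasp point, in m); y points along the fingers, z is the direction in which the jaws open and shut, and the axes are right-handed (so a half turn about y gives the same grasp; the last joint's range is limited). The gripper opens to 88 mm and grips with 3 to 60 N. Pads are 18 mm wide; open, the fingers measure 123 mm over their backs; the gripper's body (75 mm by 187 mm) begins 45 mm behind the grasp point.
Start: joints at [0.949, 0.181, 1.607, -0, 1.354, -0.206], TCP at [0.232, 0.526, 0.239] pointing down, gripper open.
Joint ranges: [-2.99, 2.99], [-0.89, 2.07], [0.3, 2.58], [-1.14, 4.28], [0, 2.63], [-3.12, 3.12]. Speed limits (rad/s): [2.57, 2.57, 3.01, 3.14, 3.14, 3.14].

INTERFACE

Orientations are given as a unit quaternion [x, y, z, w].
In Python, from rig import ctrl gives the robot as it stands. The module is installed in compiled form; this text tells all that it offers.
- The arm moves only by the tool drive_tool, never from a script. Its argument "rows" is one flat list of numbers, 7 for each row, row after row: the gripper command: -1 is fully open, 1 is shut, values between are in proportion, then the shift along the tool's x, y, z normalised to -1 to 1, where 1 is 20 mm, then the turn, a rotation vector about the tool's x, y, z normalised to -1 to 1, where 1 is 0.15 rad. In form: [fingers, x, y, z, wx, wy, wz, fingers, x, y, z, wx, wy, wz, ...]. A call has 1 to 20 rows; each row shifts and turns the commanded pose from where the row before left it, along the tool's axes as they then stand; what a row does not reach is not made up. A row lasts 1/8 s, in which the tool goes at most 62.5 mm and 10.7 degrees, less where a joint would pass 70% of its speed; a pose out of reach is approached as far as the arm can. A call with a number of a shift or a turn outside -1 to 1 is refused whole. A call with a gripper value outside its range is refused whole. The fingers move at their own pace and stop on an object; "squeeze" is the grip in N (left out, the last holds). Time passes only in rows, so rows that do not move let the fingers close. It gives the time, the measured TCP pose, the force and the opening at its end, in the units of the state.
- ctrl.read_state(): the state, without advancing time (a new reading comes with each control period).
- ctrl.get_image(name): name is "scene" or "top" or "wrist"; returns a dict with "frame" (420x560x3 uint8, blue, green, red), "mtx" (3x3 intrinsics, pixels), "k1" (the pictures are not rectified: a ray, as slopes to the right and down, at radius r is drawn at 1 + k1 r^2 times it, then the intrinsics apply), "R" (3x3) and "t" (3): a world point X has camera coordinates R X + t; the wrist camera has in their place "T_tool_cam" (4x4, takes a point from camera to tool coordinates, whose origin is the TCP and whose axes are the tool frame's). Camera axes: x right, y down, z forward; pixel columns grow to the right and rows downward; lengths in m; the calibration is good to about 2 mm. A picture is of the moment at which its call begins: read the wrist's pose just before it. There is no depth.
- ctrl.sign_off(): hands the job in, once; it reports no verdict.
The state is a dict: "t": time; "joints": joint angles; "dq": joint speeds; "tau": joint torques, N m; "tool_pos": TCP position; "tcp_rot": TCP orientation; "wrist_force": force on the tool from outside, world axes, zero at the start; "torque": the same for the moment, N m; "finger_gap": finger opening in m.
Only numpy, scipy, OpenCV 4.12 (cv2) and the standard library are available. Lean on these libraries where they do the work, as an engineer would, in place of code of your own. Each camera call takes 0.05 s, during which the arm holds its last target.

TASK

Put the blue and the red spacer away in the rack: stand each on edge, right down in the narrowest slot that takes it. Then push the yellow sliding gate shut over them until the spring catch clicks behind it, and let go; leave the bottle, the cup of sticks, the tape roll and the tape measure as they stand.

Things in the scene. Friction and masses are not known exactly. Their poses are not given: they have to be found in the camera images.
- spacer_rack: Fixed slotted rack on a grey base, 391 x 100 mm (x -180 to +211 mm). Origin on the bench; x along the ladder of slots, the way the gate shuts; y across; z up. Plywood blocks, tops at z = 24 mm, part four slots 28, 22, 16, 10 mm wide in order along +x. Aluminium side rails, y = +-31 to +-41 mm, tops at z = 72 mm, guide the gate. Catch post at the +x end, x = 160 to 210 mm, to z = 80 mm.
- slot_28 (a point): Middle of the floor of the 28 mm wide slot, 6 mm above the bench. Axes as the rack's: x across the slot's width, y along it. Every slot is open on top, 18 mm deep and 62 mm long between the rails.
- slot_22 (a point): Middle of the floor of the 22 mm wide slot, 6 mm above the bench; axes as the rack's. A block 35 mm thick parts it from the 16 mm slot.
- slot_16 (a point): Middle of the floor of the 16 mm wide slot, 6 mm above the bench; axes as the rack's.
- slot_10 (a point): Middle of the floor of the 10 mm wide slot, 6 mm above the bench; axes as the rack's.
- spacer_blue: Loose blue plastic spacer plate, 18 mm thick (its x) x 54 mm long (its y) x 50 mm high (its z), about 45 g, standing on edge on the bench; origin at the centre of its underside. In a slot it stands with its 54 mm along the slot; its top is then at 56 mm, 5 mm under the gate.
- spacer_red: Loose red plastic spacer plate, 12 mm thick (x) x 54 mm long (y) x 50 mm high (z), about 32 g, standing on edge on the bench; origin at the centre of its underside.
- gate_tab (a point): Top centre of the black upright grip tab near the middle of the yellow gate, 101 mm above the bench; axes as the rack's. Tab 10 mm thick (x, along the slide), 36 mm wide (y), 35 mm high above the plate. Gate shut: x = 101.5 mm, y = 0 in the rack's frame. Gate plate 181 x 71 mm, from 61 to 66 mm above the bench; a filed spacer passes 5 mm under it.
- gate (a joint): Slide of the gate: 0 m = fully shut at its stop, grows as it opens (towards the rack's -x), 0.18 = fully open. Starts open. Friction about 5 N, stays where left. Over the last 16 mm a steel ramp on the gate lifts the spring catch, so the push rises to about 15 N; the catch drops in behind the ramp some 2 mm before the stop.
- catch (a joint): Hinge of the spring catch on the post: 0 rad = down (its rest, gate open or latched), about 0.2 while the gate's ramp lifts it. Back at 0 once it has clicked behind the ramp; the gate then cannot slide open.
- bottle_orange: Bystander: white plastic bottle with a coloured label, 75 mm diameter, 224 mm tall, standing loose on the 10 mm thick grey board behind the work; origin at the centre of its underside, z up.
- stick_cup: Bystander: clear plastic cup with wooden stirring sticks, 92 mm diameter, 154 mm tall with the sticks, loose; origin at the centre of its underside, z up.
- mesh_tape: Bystander: roll of blue mesh tape lying flat, 93 x 100 x 49 mm, loose; origin at the centre of its underside.
- tape_measure: Bystander: yellow and black tape measure standing on its base, 39 x 80 x 62 mm, loose; origin at the centre of its underside.

How it is judged:
On the way:
1. with the gate still open, the blue spacer stands right down in the 22 mm slot and the red one in the 16 mm slot (horizontal distance between spacer_blue and slot_22 below 0.008 m and height (world z) of each of spacer_blue, spacer_red below 0.0095 m and horizontal distance between spacer_red and slot_16 below 0.008 m and value of joint gate above 0.03 m), for 0.2 s.
At the end, for the whole second after the job is handed in: Blue spacer upright (0.2 rad) and at rest on the floor of the 22 mm slot, red in the 16 mm slot (centre within 8 mm, underside within 3.5 mm of the floor); gate within 4 mm of shut, catch down (under 0.06 rad); bystanders within 30 mm of their places and upright (horizontal distance between spacer_blue and slot_22 below 0.008 m and height (world z) of each of spacer_blue, spacer_red below 0.0095 m and angle between each of spacer_blue, spacer_red's own z axis and vertical below 0.2 rad and horizontal distance between spacer_red and slot_16 below 0.008 m and value of joint gate below 0.004 m and value of joint catch below 0.06 rad and linear speed of each of spacer_blue, spacer_red below 0.02 m/s); the robot touches nothing.
It fails at once if a bystander is pushed more than 30 mm from its place (distance of any of bottle_orange, stick_cup, mesh_tape, tape_measure from where it was at the start of the episode above 0.03 m).
It fails at once if a bystander is tipped (angle between any of bottle_orange, stick_cup, mesh_tape, tape_measure's own z axis and vertical above 0.4 rad).
It also fails if it takes over 72 s, if anything falls off the work surface, if the arm or the gripper's body presses on something with over 40 N, if the wrist force passes 120 N, or if a joint passes its speed limit or range.

## Working session

There is one attempt and no reset: what is moved stays moved. The work goes in short steps, Python scripts to look and compute and a tool call to move; the robot and the scene stay as the last step left them, time stands still between calls to the robot, and variables do not carry over. Pictures are saved under pics/ and viewed, and the job is handed in when it is done.

Besides the shell and the picture viewer there is one more tool, called in YAML: its name, and indented under it one key for each argument. drive_tool: Moves the arm, as the interface text tells. Scaled input: -1 to 1 covers 20 mm each way for a shift and 0.15 rad each way for a turn. Its arguments: {"type":"object","properties":{"rows":{"type":"array"},"squeeze":{"type":"number"}},"required":["rows"]}

```bash
mkdir -p pics; cat > h.py <<'E'
import numpy as np, cv2
from scipy.spatial.transform import Rotation as Rn
from rig import ctrl
def grab(name, fn):
    st=ctrl.read_state(); im=ctrl.get_image(name); cv2.imwrite('pics/'+fn,im['frame'])
    K=np.array(im['mtx']);
    if name=='wrist':
        T=np.eye(4);T[:3,:3]=Rn.from_quat(st['tcp_rot']).as_matrix();T[:3,3]=st['tool_pos']
        M=np.linalg.inv(T@np.array(im['T_tool_cam'])); R,t=M[:3,:3],M[:3,3]
    else: R,t=np.array(im['R']),np.array(im['t'])
    np.savez('pics/'+fn[:-4]+'.npz',K=K,k1=im['k1'],R=R,t=t)
    return im
def cam(fn):
    d=np.load('pics/'+fn+'.npz'); return d['K'],float(d['k1']),d['R'],d['t']
def pix2w(fn,uv,z):
    K,k1,R,t=cam(fn); out=[]
    for p in np.atleast_2d(uv):
        d=np.linalg.solve(K,[p[0],p[1],1])[:2]; s=d.copy()
        for _ in range(30): s=d/(1+k1*(s@s))
        ray=R.T@np.array([s[0],s[1],1]); c=-R.T@t
        out.append(c+ray*(z-c[2])/ray[2])
    return np.array(out)
def w2pix(fn,X):
    K,k1,R,t=cam(fn); c=np.atleast_2d(X)@R.T+t; s=c[:,:2]/c[:,2:]
    s=s*(1+k1*(s**2).sum(1,keepdims=True)); return s@K[:2,:2].T+K[:2,2]
E
python3 - <<'E'
from h import *
for n in('scene','top','wrist'): im=grab(n,n+'0.png'); print(n,np.round(im['mtx'],1).tolist(),im['k1'])
s=ctrl.read_state(); print(s, ctrl.hold_point_z); print(Rn.from_quat(s['tcp_rot']).as_matrix().round(3))
E
```

```text
scene [[435.6, 0.0, 279.6], [0.0, 435.6, 209.6], [0.0, 0.0, 1.0]] -0.052007447161746406
top [[497.5, 0.0, 281.1], [0.0, 497.5, 209.1], [0.0, 0.0, 1.0]] -0.007314158684415389
wrist [[302.8, 0.0, 277.4], [0.0, 302.8, 207.6], [0.0, 0.0, 1.0]] -0.06901991991320368
{'t': 0.15, 'joints': array([ 9.48712773e-01,  1.81395083e-01,  1.60771869e+00, -1.22870003e-05,
        1.35380203e+00, -2.06271036e-01]), 'dq': array([-7.70207552e-05,  1.45561089e-04, -3.91549140e-03,  1.86001084e-03,
        3.46691150e-04,  2.69615951e-04]), 'tau': array([ 3.16269206e-04, -4.34235191e+01, -3.42171657e+01,  7.03643379e-02,
        3.56657349e-02, -6.62877369e-05]), 'tool_pos': array([0.23200351, 0.52569428, 0.23803203]), 'tcp_rot': array([ 0.6923094 , -0.14613854,  0.14576978, -0.69144949]), 'wrist_force': array([-0.29738303, -0.88485561,  0.31542576]), 'torque': array([-0.01682341,  0.0018861 ,  0.00844008]), 'finger_gap': 0.08822369737133874} 0.0187
[[ 0.915 -0.001  0.404]
 [-0.404 -0.001  0.915]
 [-0.    -1.    -0.001]]
```

View pics/scene0.png

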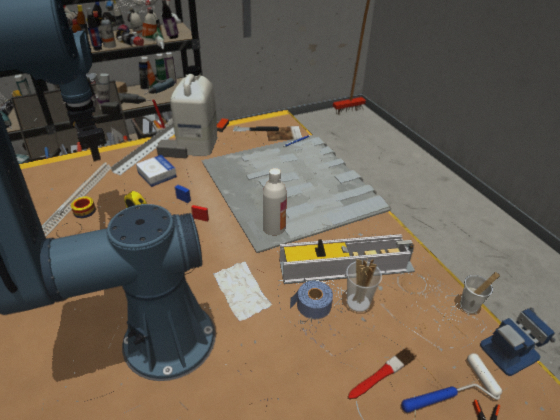

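View pics/top0.png

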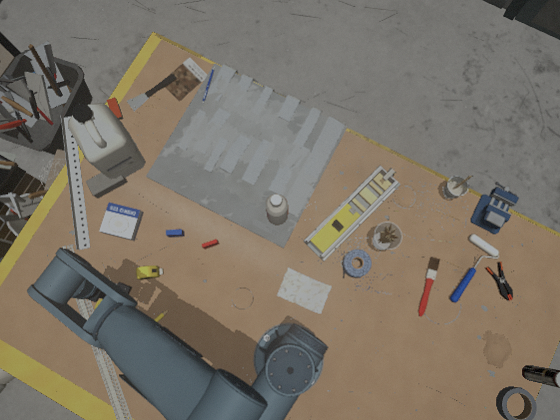

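View pics/wrist0.png

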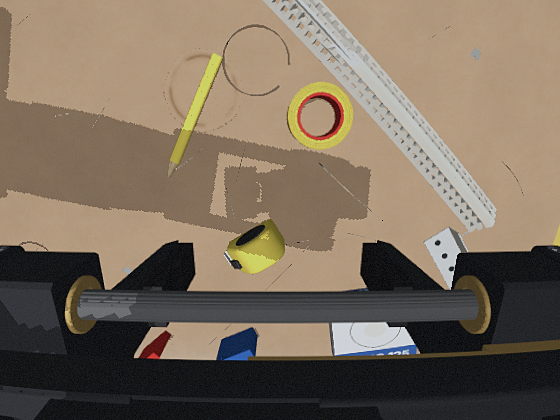

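The top view shows the blue spacer near (175,233) and red near (210,244). The rack runs from about (310,245) to (395,170), with the tape roll at (357,263) and the cup at (384,237) beside it.

```bash
python3 - <<'E'
import cv2
i=cv2.imread('pics/top0.png'); s=cv2.imread('pics/scene0.png')
cv2.imwrite('pics/c1.png',cv2.resize(i[220:260,160:230],None,fx=10,fy=10,interpolation=cv2.INTER_CUBIC))
cv2.imwrite('pics/c2.png',cv2.resize(i[160:265,295:405],None,fx=5.5,fy=5.5,interpolation=cv2.INTER_CUBIC))
cv2.imwrite('pics/c3.png',cv2.resize(s[225:290,270:425],None,fx=5,fy=5,interpolation=cv2.INTER_CUBIC))
E
```

```text
(no output)
```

View pics/c1.png

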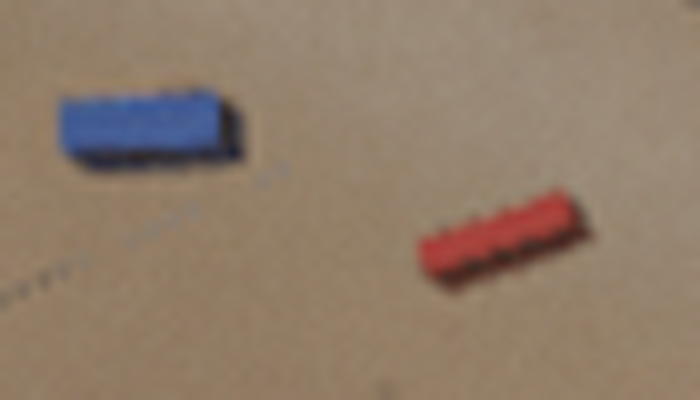

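View pics/c2.png

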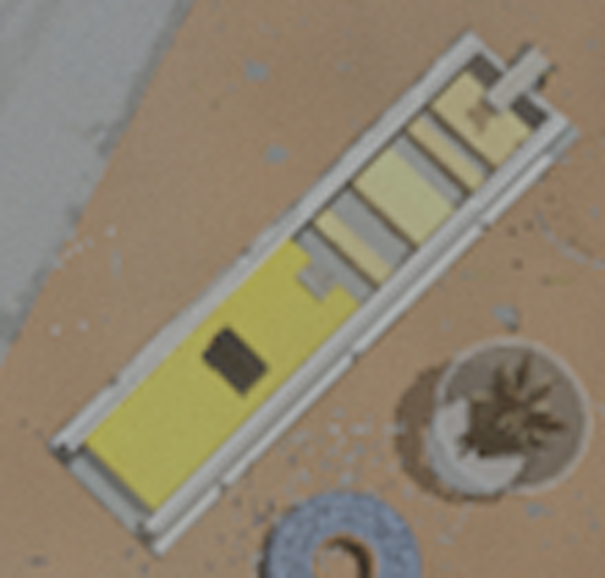

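View pics/c3.png

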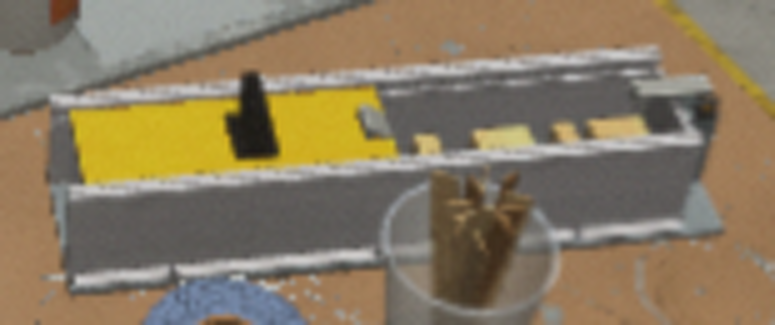

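```bash
python3 - <<'E'
from h import *
np.set_printoptions(precision=4,suppress=True)
f=lambda p,s,o: np.array(p)/s+np.array(o)-0.5+0.5/s
B=f([(62,97),(220,93),(222,143),(65,152)],10,(160,220)); Rd=f([(418,240),(560,190),(580,225),(432,275)],10,(160,220))
for n,q in(('blue',B),('red',Rd)):
    w=pix2w('top0',q,.05); print(n,w[:,:2].tolist(),w.mean(0)); 
o=(295,160); g=lambda p:f(p,5.5,o)
print('rail corners',pix2w('top0',g([(60,445),(470,35),(575,125),(155,545)]),.072))
print('tab',pix2w('top0',g([(232,328),(268,365),(245,395),(203,358)]),.101))
print('blocks',pix2w('top0',g([(355,185),(415,245),(400,150),(460,200)]),.024))
E
```

```text
blue [[0.4385034585904396, 0.4009971463923463], [0.4383002687923127, 0.3473990145753311], [0.4210809234039896, 0.3464671851881649], [0.4195574128060551, 0.39956971096015337]] [0.4294 0.3736 0.05  ]
red [[0.3859930010011846, 0.2799256754908725], [0.4016246716163701, 0.23208865636857462], [0.38949230045724337, 0.2253507537260992], [0.37396948940318564, 0.27514456808489096]] [0.3878 0.2531 0.05  ]
rail corners [[ 0.3825 -0.0699  0.072 ]
 [ 0.6338 -0.3363  0.072 ]
 [ 0.5736 -0.3972  0.072 ]
 [ 0.3203 -0.1244  0.072 ]]
tab [[ 0.4457 -0.1743  0.101 ]
 [ 0.4226 -0.1945  0.101 ]
 [ 0.4048 -0.1798  0.101 ]
 [ 0.428  -0.1559  0.101 ]]
blocks [[ 0.5514 -0.2663  0.024 ]
 [ 0.5112 -0.3017  0.024 ]
 [ 0.5736 -0.2964  0.024 ]
 [ 0.5396 -0.3323  0.024 ]]
```

```bash
python3 - <<'E'
from h import *
np.set_printoptions(precision=4,suppress=True)
print('center ray hits',pix2w('wrist0',[(277,207),(277,100),(277,330),(60,150),(500,150)],0.05))
K,k1,R,t=cam('wrist0'); print('cam pos',-R.T@t,'fwd',R[2], 'right',R[0])
s=ctrl.read_state(); print(w2pix('wrist0',[s['tool_pos'],[.232,.526,0.0]]))
Rr=lambda a:np.array([[np.cos(a),-np.sin(a)],[np.sin(a),np.cos(a)]])
yaw=np.deg2rad(-46.9); tab=np.array([.4253,-.1761]); org=tab-Rr(yaw)@[-.0785,0]; print('rack org',org)
for n,p,z in(('cuprim',(515,415),.09),('tape',(343,560),.049)):
    w=pix2w('top0',np.array(p)/5.5+[295,160]-.41,z)[0]; print(n,w,Rr(-yaw)@(w[:2]-org))
for p,z in(((277,200),.23),((279,212),.12)):
    w=pix2w('top0',p,z)[0]; print('bottle',w,Rr(-yaw)@(w[:2]-org))
print('tapemeasure',pix2w('top0',(150,272),.05))
E
```

```text
center ray hits [[0.2521 0.5166 0.05  ]
 [0.1458 0.5635 0.05  ]
 [0.4035 0.4497 0.05  ]
 [0.0922 0.3194 0.05  ]
 [0.2926 0.774  0.05  ]]
cam pos [0.1694 0.5539 0.3829] fwd [ 0.2415 -0.1077 -0.9644] right [ 0.4036  0.9149 -0.0011]
[[276.6096 260.8815]
 [277.4871 180.0497]]
rack org [ 0.4789 -0.2334]
cuprim [ 0.3898 -0.3421  0.09  ] [ 0.0185 -0.1394]
tape [ 0.3106 -0.24    0.049 ] [-0.1102 -0.1274]
bottle [0.4853 0.0203 0.23  ] [-0.1809  0.178 ]
bottle [0.4716 0.0154 0.12  ] [-0.1867  0.1647]
tapemeasure [[0.2954 0.4503 0.05  ]]
```

drive_tool:
  rows: [-1,1,0,-0.248,0,0,0,-1,1,0,-0.248,0,0,0,-1,1,0,-0.248,0,0,0,-1,1,0,-0.248,0,0,0,-1,1,0,-0.248,0,0,0,-1,1,0,-0.248,0,0,0,-1,1,0,-0.248,0,0,0,-1,1,0,-0.248,0,0,0,-1,1,0,-0.248,0,0,0,-1,1,0,-0.248,0,0,0,-1,1,0,-0.248,0,0,0,-1,1,0,-0.248,0,0,0,-1,0,0,0,0,0.963,0,-1,0,0,0,0,0.963,0,-1,0,0,0,0,0.963,0,-1,0,0,0,0,0.963,0,-1,0,0,0,0,0.963,0,-1,0,0,0,0,0.963,0,-1,0,0,0,0,0.963,0,-1,0,0,0,0,0.963,0]
  squeeze: 30

```text
t: 2.65
tool_pos: [0.4283, 0.3742, 0.2387]
tcp_rot: [0.499, -0.501, 0.501, -0.499]
wrist_force: [0.2, 0.5, -0.6]
finger_gap: 0.0883
```

```bash
python3 - <<'E'
from h import *
grab('wrist','w1.png'); s=ctrl.read_state(); print(s['t'],s['tool_pos'],Rn.from_quat(s['tcp_rot']).as_matrix().round(4))
E
```

```text
2.7 [0.4283349  0.37426899 0.23868643] [[-0.011   0.      0.9999]
 [-0.9999  0.     -0.011 ]
 [-0.     -1.      0.    ]]
```

View pics/w1.png

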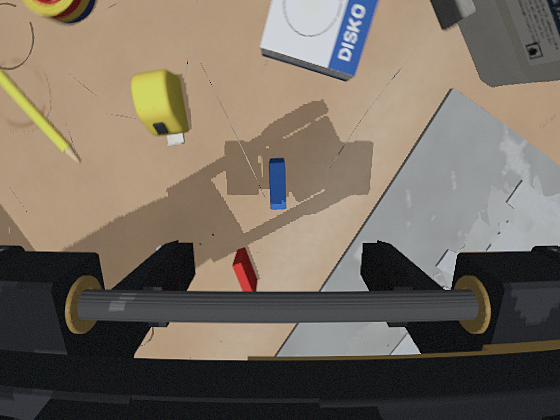

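The wrist view shows blue at (277,183) between the fingers, and red at (245,270). I'll crop in on both.

```bash
python3 - <<'E'
import cv2
i=cv2.imread('pics/w1.png')
cv2.imwrite('pics/c4.png',cv2.resize(i[150:215,220:300],None,fx=9,fy=9,interpolation=cv2.INTER_CUBIC))
cv2.imwrite('pics/c5.png',cv2.resize(i[240:300,220:300],None,fx=9,fy=9,interpolation=cv2.INTER_CUBIC))
E
```

```text
(no output)
```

View pics/c4.png

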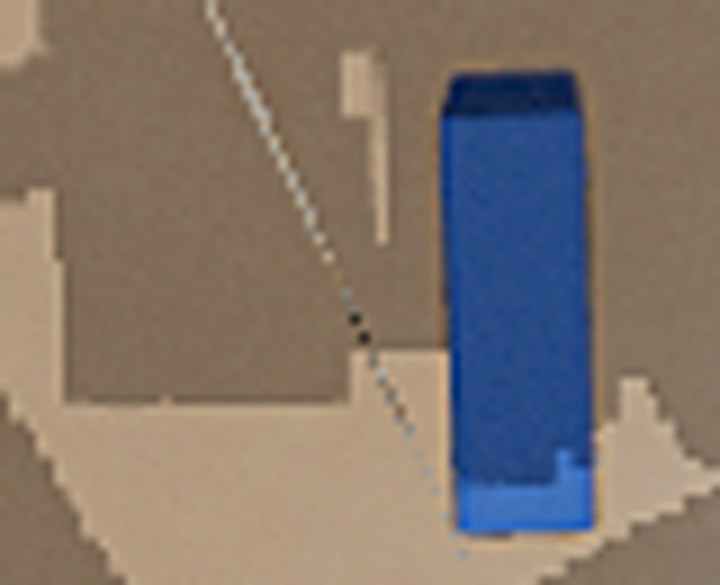

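View pics/c5.png

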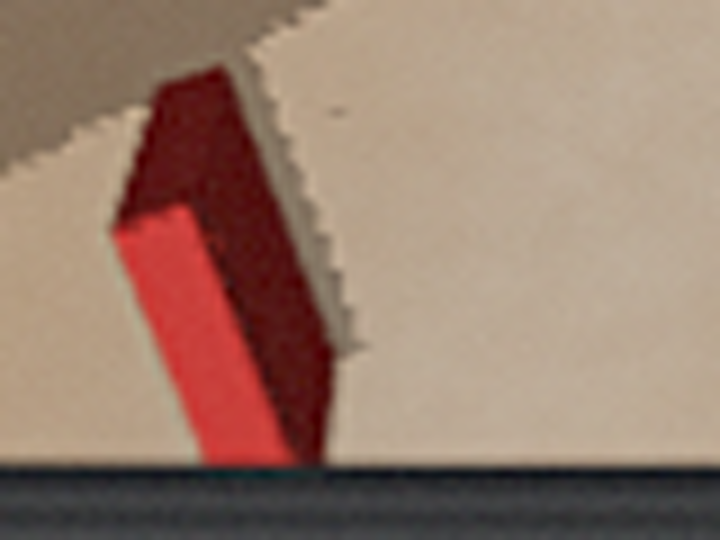

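```bash
python3 - <<'E'
from h import *
np.set_printoptions(precision=4,suppress=True)
f=lambda p,o: np.array(p)/9+np.array(o)-.45
w=pix2w('w1',f([(443,115),(582,115),(595,532),(457,532)],(220,150)),.05)[:,:2]
print(w,w.mean(0)); 
for a,b in((0,3),(1,2)): d=w[b]-w[a]; print(np.linalg.norm(d),np.rad2deg(np.arctan2(*d[::-1])))
r=pix2w('w1',f([(113,230),(183,205),(207,465),(295,465)],(220,240)),.05)[:,:2]; print(r)
for a,b in((0,2),(1,3)): d=r[b]-r[a]; print(np.linalg.norm(d),np.rad2deg(np.arctan2(*d[::-1])))
u=(r[3]-r[1]);u/=np.linalg.norm(u); print('red c', (r[0]+r[1])/2+.027*u,u)
E
```

```text
[[0.4185 0.4029]
 [0.4355 0.4028]
 [0.4372 0.3499]
 [0.4196 0.35  ]] [0.4277 0.3764]
0.052884145662767654 -88.76793675050916
0.05290074842683389 -88.16141557664594
[[0.3726 0.2793]
 [0.3821 0.283 ]
 [0.3838 0.2435]
 [0.396  0.2435]]
0.03752759848929712 -72.5052480309037
0.04184254827809212 -70.63016825528503
red c [0.3863 0.2557] [ 0.3317 -0.9434]
```

drive_tool:
  rows: [-1,-0.06,0.975,0,0,-0.25,0,-1,0,0.975,0,0,0,0,-1,0,0.975,0,0,0,0,-1,0,0.975,0,0,0,0,-1,0,0.975,0,0,0,0,-1,0,0.975,0,0,0,0,-1,0,0.975,0,0,0,0,-1,0,0.975,0,0,0,0,-1,0,0.975,0,0,0,0,-1,0,0.975,0,0,0,0,-1,0,0.975,0,0,0,0,-1,0,0,0,0,0,0,1,0,0,0,0,0,0,1,0,0,0,0,0,0,1,0,0,0,0,0,0,1,0,0,0,0,0,0,1,0,0,0,0,0,0]
  squeeze: 30

```text
t: 4.82
tool_pos: [0.4278, 0.3759, 0.0244]
tcp_rot: [-0.509, 0.491, -0.491, 0.509]
wrist_force: [-0.3, -0.5, -0.0]
finger_gap: 0.0401
```

```bash
python3 - <<'E'
from h import *
grab('wrist','w2.png'); s=ctrl.read_state(); print(s['t'],s['tool_pos'],s['finger_gap'],s['wrist_force'])
E
```

```text
4.875 [0.42779015 0.37585537 0.02432071] 0.036172398586500475 [-0.01392774 -0.42761887  0.05123682]
```

View pics/w2.png

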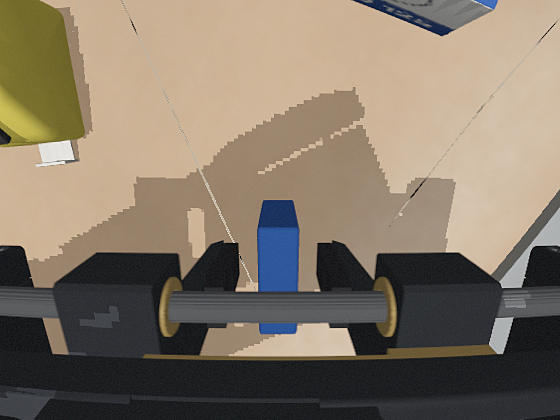

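The fingers were still closing on blue, which sits centred between them at (278,265). I'll finish the close, then lift high enough to clear the bottle while turning to the rack's yaw.

drive_tool:
  rows: [1,0,0,0,0,0,0,1,0,0,0,0,0,0,1,0,0,0,0,0,0,1,0,0,0,0,0,0,1,0,-0.5,0,0,0,0,1,0,-1,0,0,0,0,1,0,-1,0,0,0,0,1,0,-1,0,0,0,0,1,0,-1,0,0,0,0,1,0,-1,0,0,0,0,1,0,-1,0,0,0.94,0,1,0,-1,0,0,0.94,0,1,0,-1,0,0,0.94,0,1,0,-1,0,0,0.94,0,1,0,-1,0,0,0.94,0,1,0,-1,0,0,0.94,0,1,0,-1,0,0,0,0,1,0,-1,0,0,0,0,1,0,-1,0,0,0,0]
  squeeze: 30

```text
t: 7.25
tool_pos: [0.4275, 0.3757, 0.3167]
tcp_rot: [-0.262, 0.657, -0.656, 0.263]
wrist_force: [0.1, -0.9, -0.7]
finger_gap: 0.0175
```

```bash
python3 - <<'E'
from h import *
s=ctrl.read_state(); M=Rn.from_quat(s['tcp_rot']).as_matrix(); print(s['t'],s['tool_pos'],s['finger_gap'],M.round(4))
d=np.array([.5211,-.2785,s['tool_pos'][2]])-s['tool_pos']; print(M.T@d/.02)
E
```

```text
7.25 [0.42751726 0.3757441  0.31667935] 0.017514608392893642 [[-7.236e-01  1.600e-03  6.902e-01]
 [-6.902e-01  9.000e-04 -7.236e-01]
 [-1.700e-03 -1.000e+00  4.000e-04]]
[ 1.91923847e+01 -2.17373211e-02  2.69004567e+01]
```

drive_tool:
  rows: [1,0.711,0,0.996,0,0,0,1,0.711,0,0.996,0,0,0,1,0.711,0,0.996,0,0,0,1,0.711,0,0.996,0,0,0,1,0.711,0,0.996,0,0,0,1,0.711,0,0.996,0,0,0,1,0.711,0,0.996,0,0,0,1,0.711,0,0.996,0,0,0,1,0.711,0,0.996,0,0,0,1,0.711,0,0.996,0,0,0,1,0.711,0,0.996,0,0,0,1,0.711,0,0.996,0,0,0,1,0.711,0,0.996,0,0,0,1,0.711,0,0.996,0,0,0,1,0.711,0,0.996,0,0,0,1,0.711,0,0.996,0,0,0,1,0.711,0,0.996,0,0,0,1,0.711,0,0.996,0,0,0,1,0.711,0,0.996,0,0,0,1,0.711,0,0.996,0,0,0]

```text
t: 9.75
tool_pos: [0.4968, -0.1095, 0.3159]
tcp_rot: [0.262, -0.656, 0.657, -0.263]
wrist_force: [0.5, -0.1, -0.1]
finger_gap: 0.0177
```

drive_tool:
  rows: [1,0.711,0,0.996,0,0,0,1,0.711,0,0.996,0,0,0,1,0.711,0,0.996,0,0,0,1,0.711,0,0.996,0,0,0,1,0.711,0,0.996,0,0,0,1,0.711,0,0.996,0,0,0,1,0.711,0,0.996,0,0,0,1,0,1,0,0,0,0,1,0,1,0,0,0,0,1,0,1,0,0,0,0,1,0,1,0,0,0,0,1,0,0,0,0,0,0]

```text
t: 11.25
tool_pos: [0.5203, -0.2783, 0.2323]
tcp_rot: [-0.263, 0.658, -0.655, 0.262]
wrist_force: [-0.3, 0.1, -0.3]
finger_gap: 0.0181
```

```bash
python3 - <<'E'
from h import *
grab('wrist','w3.png'); s=ctrl.read_state(); M=Rn.from_quat(s['tcp_rot']).as_matrix(); print(s['t'],s['tool_pos'],s['finger_gap'],M.round(4),s['joints'])
E
```

```text
11.3 [ 0.52091991 -0.27871929  0.23369335] 0.017564202352223016 [[-7.238e-01 -1.200e-03  6.900e-01]
 [-6.900e-01  1.000e-03 -7.238e-01]
 [ 2.000e-04 -1.000e+00 -1.600e-03]] [-6.92034889e-01  2.20907040e-01  1.57002586e+00  6.76469806e-06
  1.35225171e+00  1.17275214e-01]
```

View pics/w3.png

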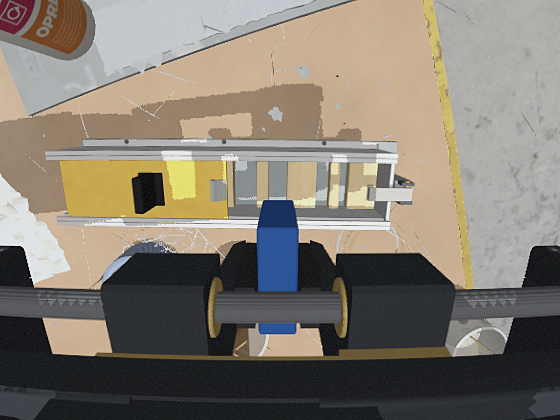

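The wrist view shows the rack at roughly (55..400, 145..225) with the gate open, blue held at (278,265), and slots around (245..365, 185).

```bash
python3 - <<'E'
import cv2
i=cv2.imread('pics/w3.png')
cv2.imwrite('pics/c6.png',cv2.resize(i[135:235,225:415],None,fx=4.2,fy=5.5,interpolation=cv2.INTER_CUBIC))
cv2.imwrite('pics/c7.png',cv2.resize(i[135:235,40:240],None,fx=4,fy=5.5,interpolation=cv2.INTER_CUBIC))
E
```

```text
(no output)
```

View pics/c6.png

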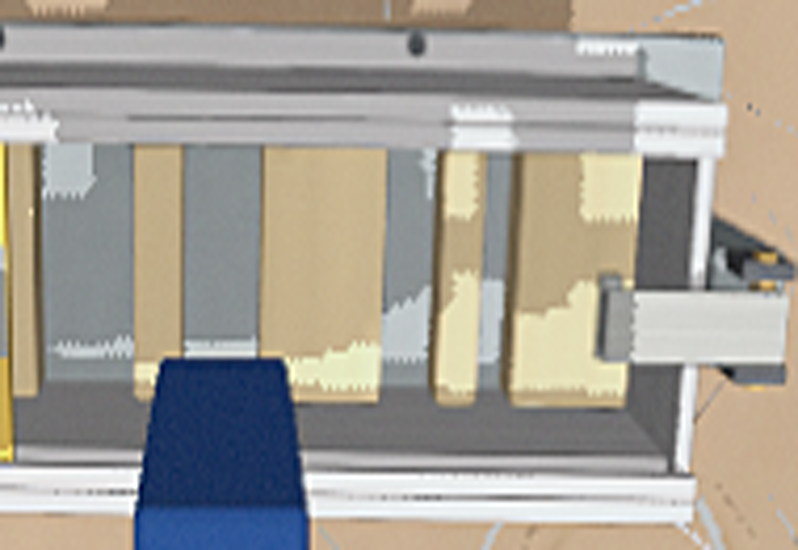

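View pics/c7.png

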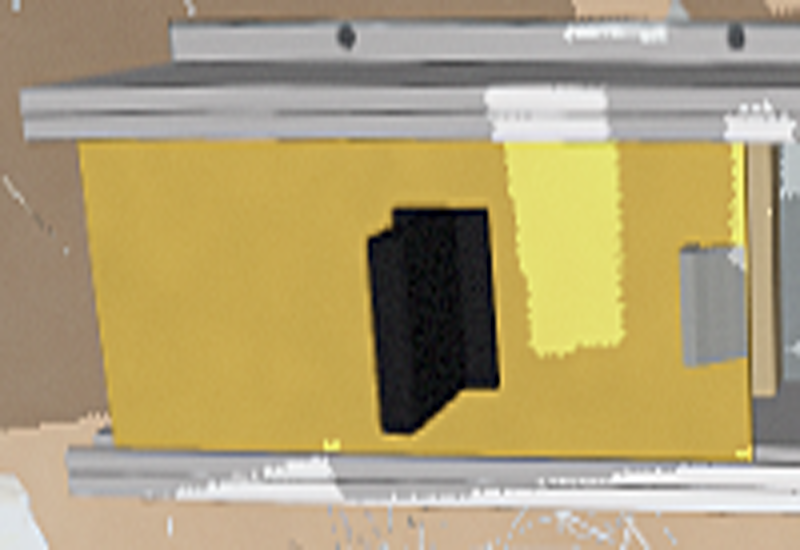

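```bash
cat > fit.py <<'E'
from h import *
from scipy.optimize import least_squares
np.set_printoptions(precision=4,suppress=True)
a=lambda p:np.array(p)/[4.2,5.5]+[225,135]-.4
b=lambda p:np.array(p)/[4,5.5]+[40,135]-.4
X=[(a(p),-.011) for p in((183,150),(183,345))]+[(a(p),.011) for p in((263,150),(259,355))]+[(a(p),.046) for p in((387,150),(380,400))]+[(a(p),.062) for p in((446,155),(437,400))]
Y=[(a(p),-.031,.024) for p in((380,402),(475,403),(627,405))]+[(b((72,492)),-.041,.072),(a((693,520)),-.041,.072),(b((22,90)),.041,.072),(a((725,103)),.041,.072),(b((24,138)),.031,.072),(a((725,155)),.031,.072),(b((70,447)),-.031,.072),(a((690,472)),-.031,.072)]
def loc(v,uv,z):
    w=pix2w('w3',uv,z)[0][:2]-v[:2]; c,s=np.cos(v[2]),np.sin(v[2]); return np.array([c*w[0]+s*w[1],-s*w[0]+c*w[1]])
def res(v): return [loc(v,uv,.024)[0]-x for uv,x in X]+[loc(v,uv,z)[1]-y for uv,y,z in Y]
r=least_squares(res,[.5211,-.2785,np.deg2rad(-46.9)]); v=r.x
print('slot22',v[:2],'yaw',np.rad2deg(v[2])); print(np.array(res(v))*1e3)
print('slot16',v[:2]+.054*np.array([np.cos(v[2]),np.sin(v[2])]))
print('tab top',[loc(v,b(p),.101) for p in((370,240),(393,235),(383,432),(410,432),(458,390))])
print('gate front',loc(v,b((742,150)),.066),loc(v,b((752,460)),.066))
for p in ((720,290),(785,290)): print('catch',loc(v,a(p),.085))
# blue bottom in hand: pixels
f=lambda p:np.array(p)
s=ctrl.read_state(); print('tcp in rack',loc_:=None)
w=s['tool_pos'][:2]-v[:2]; c,sn=np.cos(v[2]),np.sin(v[2]); print(c*w[0]+sn*w[1],-sn*w[0]+c*w[1])
E
python3 fit.py
```

```text
slot22 [ 0.5208 -0.2756] yaw -47.02158779204221
[-0.0215  0.1532  0.1368 -0.1123 -0.493  -0.046  -0.0377  0.4207  0.109
  0.2365  0.3507  0.7466  0.3746 -0.9414 -0.8861 -0.0532 -0.3961  0.2529
  0.2066]
slot16 [ 0.5576 -0.3151]
tab top [array([-0.1363,  0.0167]), array([-0.1307,  0.0175]), array([-0.137 , -0.0175]), array([-0.1303, -0.0174]), array([-0.1176, -0.0096])]
gate front [-0.0539  0.0282] [-0.0532 -0.0324]
catch [0.1178 0.0078]
catch [0.1336 0.0081]
tcp in rack None
0.002406926632378875 -0.0020521894793279045
```

```bash
cat >> fit.py <<'E'
print('--- blue in hand')
zt=s['tool_pos'][2]
for p,z in (((165,360),-.0243),((285,360),-.0243),((137,507),.0257),((308,507),.0257)): print(loc(v,a(p),zt+z))
np.save('rack.npy',v)
E
python3 fit.py | sed -n '/---/,$p'; python3 -c "
import cv2
i=cv2.imread('pics/w3.png')
cv2.imwrite('pics/c8.png',cv2.resize(i[190:345,230:330],None,fx=6,fy=3.8,interpolation=cv2.INTER_CUBIC))"
```

```text
--- blue in hand
[-0.0072  0.024 ]
[0.0091 0.0242]
[-0.0076  0.0251]
[0.0091 0.0254]
```

View pics/c8.png

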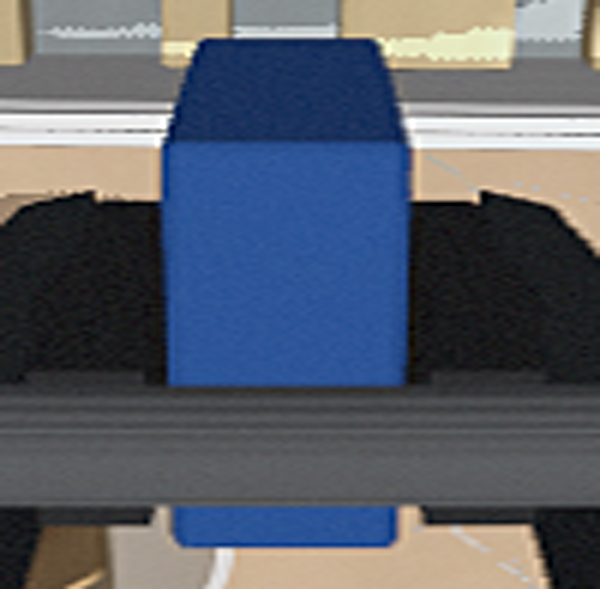

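drive_tool:
  rows: [1,-0.11,0.91,-0.075,0,0.076,0,1,0,0.91,0,0,0,0,1,0,0.91,0,0,0,0,1,0,0.91,0,0,0,0,1,0,0.91,0,0,0,0,1,0,0.91,0,0,0,0,1,0,0.91,0,0,0,0,1,0,0,0,0,0,0,1,0,0,0,0,0,0]

```text
t: 12.42
tool_pos: [0.522, -0.276, 0.1072]
tcp_rot: [0.259, -0.658, 0.658, -0.259]
wrist_force: [0.8, -0.6, -1.4]
finger_gap: 0.0176
```

```bash
python3 - <<'E'
from h import *
grab('wrist','w4.png'); s=ctrl.read_state(); M=Rn.from_quat(s['tcp_rot']).as_matrix(); print(s['t'],s['tool_pos'],s['finger_gap'],M.round(4))
i=cv2.imread('pics/w4.png')
cv2.imwrite('pics/c9.png',cv2.resize(i[90:270,190:430],None,fx=3.3,fy=3.3,interpolation=cv2.INTER_CUBIC))
E
```

```text
12.475 [ 0.52218312 -0.27618429  0.10759692] 0.01745372514268946 [[-7.315e-01  1.100e-03  6.819e-01]
 [-6.819e-01 -9.000e-04 -7.315e-01]
 [-2.000e-04 -1.000e+00  1.500e-03]]
```

View pics/c9.png

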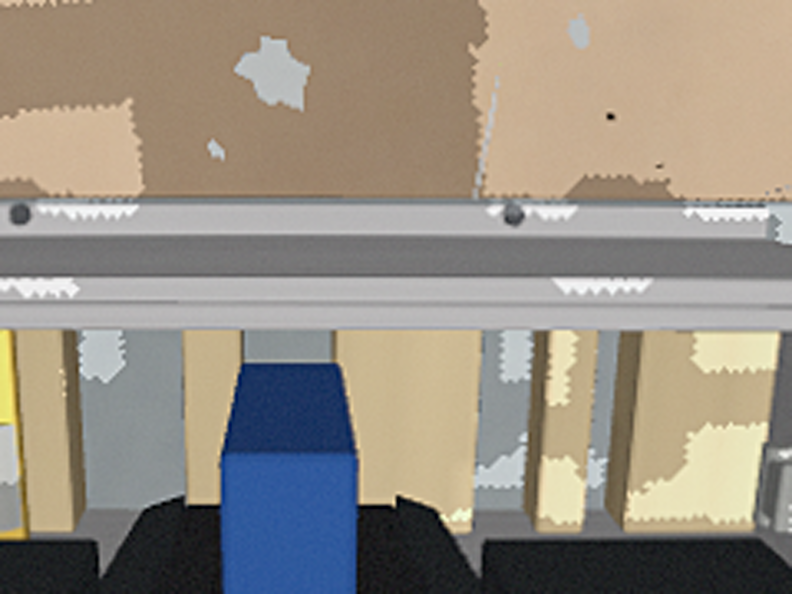

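```bash
cat > rel.py <<'E'
from h import *
np.set_printoptions(precision=4,suppress=True)
v=np.load('rack.npy')
def loc(fn,uv,z):
    w=pix2w(fn,uv,z)[0][:2]-v[:2]; c,s=np.cos(v[2]),np.sin(v[2]); return np.array([c*w[0]+s*w[1],-s*w[0]+c*w[1]])
def tr(p):
    w=np.array(p)[:2]-v[:2]; c,s=np.cos(v[2]),np.sin(v[2]); return np.array([c*w[0]+s*w[1],-s*w[0]+c*w[1]])
E
python3 - <<'E'
from rel import *
a=lambda p:np.array(p)/3.3+[190,90]-.35
for n,p,z in(('22L',(243,345),.024),('22R',(334,345),.024),('16L',(479,345),.024),('16L',(473,500),.024),('16R',(548,345),.024),('16R',(541,510),.024),('28R',(184,345),.024),('28R',(187,490),.024),('far31',(240,329),.072),('far41',(240,277),.072),('far31',(600,331),.072),('far41',(600,280),.072),('near',(540,530),.024)): print(n,loc('w4',a(p),z)*1e3)
zt=.1076
for p,z in (((239,365),-.0243),((338,365),-.0243),((221,453),.0257),((357,453),.0257)): print('blue',loc('w4',a(p),zt+z)*1e3)
print('tcp',tr([.5222,-.2762])*1e3)
E
```

```text
22L [-10.5372  16.6586]
22R [10.7596 16.6704]
16L [44.8005 16.7145]
16L [ 45.3398 -22.1959]
16R [61.1196 16.7468]
16R [ 62.3276 -24.8882]
28R [-24.3594  16.6574]
28R [-24.6307 -19.5706]
far31 [-8.7925 30.5999]
far41 [-8.6779 40.2395]
far31 [57.8694 30.3343]
far41 [57.1088 39.8616]
near [ 62.4611 -30.2167]
blue [-8.4795 26.5844]
blue [ 8.7614 26.5939]
blue [-8.3134 27.628 ]
blue [ 8.777  27.6369]
tcp [1.4365 0.6018]
```

drive_tool:
  rows: [1,0,0.8,0,0,0,0,1,0,0.8,0,0,0,0,1,0,0.8,0,0,0,0,1,0,0.8,0,0,0,0,1,0,0.3,0,0,0,0,1,0,0.3,0,0,0,0,1,0,0,0,0,0,0,1,0,0,0,0,0,0]

```text
t: 13.48
tool_pos: [0.5219, -0.2759, 0.0312]
tcp_rot: [0.259, -0.658, 0.658, -0.259]
wrist_force: [0.1, 0.1, -0.8]
finger_gap: 0.0178
```

```bash
python3 - <<'E'
from h import *
grab('wrist','w5.png'); s=ctrl.read_state(); print(s['t'],s['tool_pos'],s['finger_gap'],s['wrist_force'])
i=cv2.imread('pics/w5.png')
cv2.imwrite('pics/c10.png',cv2.resize(i[60:340,150:410],None,fx=2.1,fy=2.1,interpolation=cv2.INTER_CUBIC))
E
```

```text
13.525 [ 0.52187245 -0.27588772  0.03121048] 0.017838989855094786 [ 0.33668904 -0.5947296   0.06874515]
```

View pics/c10.png

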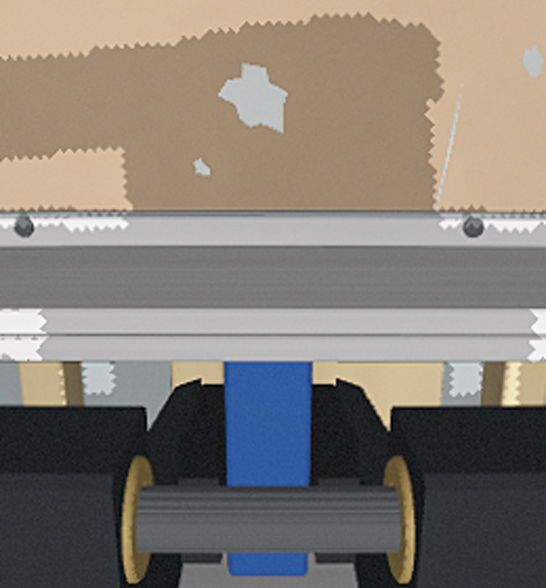

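Blue is in the slot with its bottom near z = 7 mm and no contact force. I'll release it and rise.

drive_tool:
  rows: [0.2,0,0,0,0,0,0,0.2,0,0,0,0,0,0,0.2,0,0,0,0,0,0,0.2,0,0,0,0,0,0,0.2,0,-0.5,0,0,0,0,0.2,0,-1,0,0,0,0,0.2,0,-1,0,0,0,0,0.2,0,-1,0,0,0,0,0.2,0,-1,0,0,0,0,0.2,0,-1,0,0,0,0,0.2,0,-1,0,0,0,0,0.2,0,-1,0,0,0,0,0.2,0,-1,0,0,0,0,0.2,0,-1,0,0,0,0]

```text
t: 15.28
tool_pos: [0.5216, -0.2757, 0.2222]
tcp_rot: [0.259, -0.658, 0.658, -0.259]
wrist_force: [0.1, -0.1, -0.0]
finger_gap: 0.0354
```

```bash
python3 - <<'E'
from h import *
grab('wrist','w6.png'); s=ctrl.read_state(); print(s['t'],s['tool_pos'],s['finger_gap'],s['wrist_force'])
i=cv2.imread('pics/w6.png')
cv2.imwrite('pics/c11.png',cv2.resize(i[110:260,150:420],None,fx=2.9,fy=2.9,interpolation=cv2.INTER_CUBIC))
E
```

```text
15.325 [ 0.52276971 -0.27656678  0.22537442] 0.03554082731422827 [ 1.15152817 -0.86166889  2.13696589]
```

View pics/c11.png

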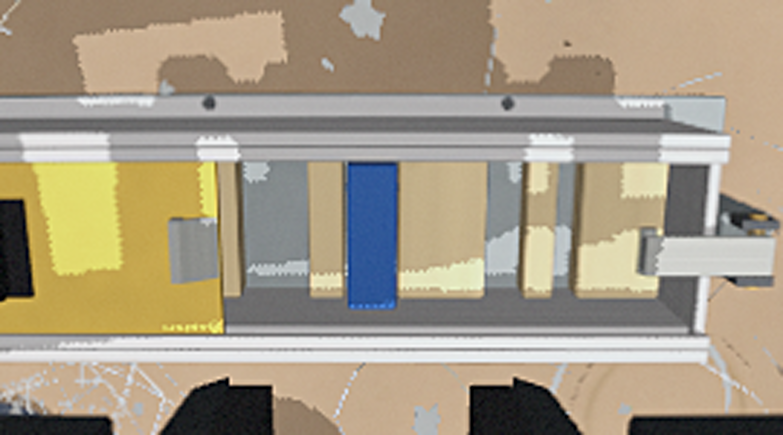

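Blue stands fully seated in the 22 mm slot, at crop (372,235). Next is red.

drive_tool:
  rows: [0,-0.2,-1,-0.4,0,0,0,-0.2,-0.549,-1,-0.999,0,0,0,-0.2,-0.549,-1,-0.999,0,0,0,-0.2,-0.549,-1,-0.999,0,0,0,-0.2,-0.549,-0.5,-0.999,0,0,0,-0.2,-0.549,0,-0.999,0,0,0,-0.2,-0.549,0,-0.999,0,0,0,-0.2,-0.549,0,-0.999,0,0,0,-0.2,-0.549,0,-0.999,0,0,0,-0.2,-0.549,0,-0.999,0,0,0,-0.2,-0.549,0,-0.999,0,0,0,-0.2,-0.549,0,-0.999,0,0,0,-0.2,-0.549,0,-0.999,0,0,0,-0.2,-0.549,0,-0.999,0,0,0,-0.2,-0.549,0,-0.999,0,0,0,-0.2,-0.549,0,-0.999,0,0,0,-0.2,-0.549,0,-0.999,0,0,0,-0.2,-0.549,0,-0.999,0,0,0,-0.2,-0.549,0,-0.999,0,0,0,-0.2,-0.549,0,-0.999,0,0,0]

```text
t: 17.82
tool_pos: [0.412, 0.154, 0.3106]
tcp_rot: [-0.259, 0.658, -0.658, 0.259]
wrist_force: [0.0, -1.0, 0.3]
finger_gap: 0.0531
```

```bash
python3 - <<'E'
from h import *
s=ctrl.read_state(); M=Rn.from_quat(s['tcp_rot']).as_matrix(); print(s['t'],s['tool_pos'],s['finger_gap'])
d=np.array([.3878,.2545,.2])-s['tool_pos']; print(M.T@d/.02, np.rad2deg(np.arctan2(M[1,2],M[0,2])))
E
```

```text
17.825 [0.41204752 0.15403437 0.31061083] 0.05312575903581037
[-2.54020794  5.53086523 -4.4996638 ] -47.000559675155415
```

drive_tool:
  rows: [-0.2,-0.51,0,-0.91,0,0,0,-0.2,-0.51,0,-0.91,0,0,0,-0.2,-0.51,0,-0.91,0,0,0,-0.2,-0.51,0,-0.91,0,0,0,-0.2,-0.51,0,-0.91,0,0,0,-0.2,0,0.69,0,0,-0.949,0,-0.2,0,0.69,0,0,-0.949,0,-0.2,0,0.69,0,0,-0.949,0,-0.2,0,0.69,0,0,-0.949,0,-0.2,0,0.69,0,0,-0.949,0,-0.2,0,0.69,0,0,-0.949,0,-0.2,0,0.69,0,0,-0.949,0,-0.2,0,0.69,0,0,-0.949,0,-0.2,0,0,0,0,0,0]

```text
t: 19.58
tool_pos: [0.3868, 0.2542, 0.1993]
tcp_rot: [0.573, -0.415, 0.414, -0.572]
wrist_force: [-0.1, 0.1, 0.6]
finger_gap: 0.0531
```

```bash
python3 - <<'E'
from h import *
grab('wrist','w7.png'); s=ctrl.read_state(); M=Rn.from_quat(s['tcp_rot']).as_matrix(); print(s['t'],s['tool_pos'],s['finger_gap'],np.rad2deg(np.arctan2(M[1,2],M[0,2])))
i=cv2.imread('pics/w7.png')
cv2.imwrite('pics/c12.png',cv2.resize(i[140:240,240:320],None,fx=8,fy=5.8,interpolation=cv2.INTER_CUBIC))
E
```

```text
19.625 [0.38742051 0.25433095 0.20013989] 0.05304408296025267 18.085162364017087
```

View pics/w7.png

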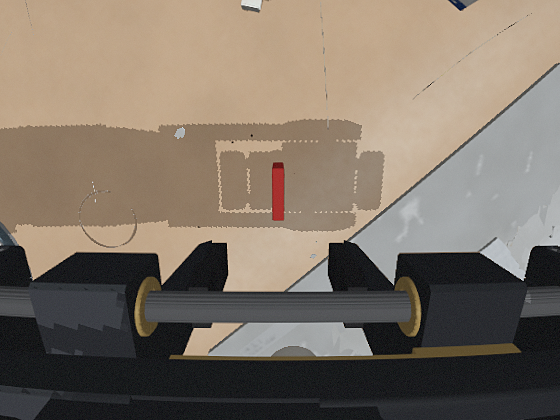

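View pics/c12.png

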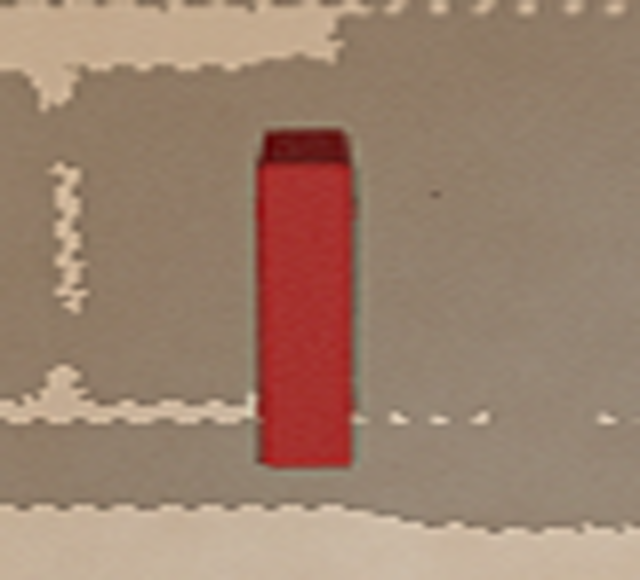

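```bash
python3 - <<'E'
from h import *
a=lambda p:np.array(p)/[8,5.8]+[240,140]-.42
s=ctrl.read_state(); M=Rn.from_quat(s['tcp_rot']).as_matrix()
for p in((258,163),(352,163),(260,466),(352,466)):
    w=pix2w('w7',a(p),.05)[0]; print(((w-s['tool_pos'])@M*1e3).round(1))
E
```

```text
[-28.3 150.1  -6.5]
[-28.3 150.1   4.9]
[ 25.  150.1  -6.4]
[ 25.  150.1   5.3]
```

drive_tool:
  rows: [-0.2,-0.08,0.977,0,0,0,0,-0.2,0,0.977,0,0,0,0,-0.2,0,0.977,0,0,0,0,-0.2,0,0.977,0,0,0,0,-0.2,0,0.977,0,0,0,0,-0.2,0,0.977,0,0,0,0,-0.2,0,0.977,0,0,0,0,-0.2,0,0.977,0,0,0,0,-0.2,0,0.977,0,0,0,0,-0.2,0,0,0,0,0,0,1,0,0,0,0,0,0,1,0,0,0,0,0,0,1,0,0,0,0,0,0,1,0,0,0,0,0,0,1,0,0,0,0,0,0,1,0,0,0,0,0,0,1,0,0,0,0,0,0,1,0,0,0,0,0,0]
  squeeze: 30

```text
t: 21.88
tool_pos: [0.3878, 0.2557, 0.0248]
tcp_rot: [-0.573, 0.414, -0.415, 0.573]
wrist_force: [-0.8, -1.8, 6.7]
finger_gap: 0.0116
```

```bash
python3 - <<'E'
from h import *
s=ctrl.read_state(); print(s['t'],s['tool_pos'],s['finger_gap'],s['wrist_force'])
E
```

```text
21.875 [0.38782422 0.25567229 0.02477453] 0.011586548323403199 [-0.80837666 -1.77831312  6.70895873]
```

drive_tool:
  rows: [1,0,-0.5,0,0,0,0,1,0,-1,0,0,0,0,1,0,-1,0,0,0,0,1,0,-1,0,0,0,0,1,0,-1,0,0,0,0,1,0,-1,0,0,0,0,1,0,-1,0,0,0,0,1,0,-1,0,0,0.949,0,1,0,-1,0,0,0.949,0,1,0,-1,0,0,0.949,0,1,0,-1,0,0,0.949,0,1,0,-1,0,0,0.949,0,1,0,-1,0,0,0.949,0,1,0,-1,0,0,0.949,0,1,0,-1,0,0,0.949,0,1,0,0,0,0,0,0]

```text
t: 23.88
tool_pos: [0.3882, 0.2558, 0.3162]
tcp_rot: [0.258, -0.658, 0.658, -0.261]
wrist_force: [0.6, 0.4, -1.2]
finger_gap: 0.0117
```

drive_tool:
  rows: [1,0.49,0,0.99,0,0,0,1,0.49,0,0.99,0,0,0,1,0.49,0,0.99,0,0,0,1,0.49,0,0.99,0,0,0,1,0.49,0,0.99,0,0,0,1,0.49,0,0.99,0,0,0,1,0.49,0,0.99,0,0,0,1,0.49,0,0.99,0,0,0,1,0.49,0,0.99,0,0,0,1,0.49,0,0.99,0,0,0,1,0.49,0,0.99,0,0,0,1,0.49,0,0.99,0,0,0,1,0.49,0,0.99,0,0,0,1,0.49,0,0.99,0,0,0,1,0.49,0,0.99,0,0,0,1,0.49,0,0.99,0,0,0,1,0.49,0,0.99,0,0,0,1,0.49,0,0.99,0,0,0,1,0.49,0,0.99,0,0,0,1,0.49,0,0.99,0,0,0]

```text
t: 26.38
tool_pos: [0.5147, -0.1691, 0.3145]
tcp_rot: [-0.259, 0.658, -0.658, 0.259]
wrist_force: [-0.3, 0.9, -0.3]
finger_gap: 0.0117
```

drive_tool:
  rows: [1,0.49,0,0.99,0,0,0,1,0.49,0,0.99,0,0,0,1,0.49,0,0.99,0,0,0,1,0.49,0,0.99,0,0,0,1,0.49,0,0.99,0,0,0,1,0.49,0,0.99,0,0,0,1,0.49,0,0.99,0,0,0,1,0,0.7,0,0,0,0,1,0,0.9,0,0,0,0,1,0,0.9,0,0,0,0,1,0,0.9,0,0,0,0,1,0,0.9,0,0,0,0,1,0,0.9,0,0,0,0,1,0,0.9,0,0,0,0,1,0,0.9,0,0,0,0,1,0,0.9,0,0,0,0,1,0,0.9,0,0,0,0,1,0,0.9,0,0,0,0,1,0,0.4,0,0,0,0,1,0,0,0,0,0,0]

```text
t: 28.88
tool_pos: [0.5583, -0.3156, 0.1118]
tcp_rot: [-0.259, 0.658, -0.658, 0.259]
wrist_force: [-0.1, -0.3, -0.9]
finger_gap: 0.0118
```

```bash
python3 - <<'E'
from h import *
grab('wrist','w8.png'); s=ctrl.read_state(); M=Rn.from_quat(s['tcp_rot']).as_matrix(); print(s['t'],s['tool_pos'],s['finger_gap'],M.round(4))
i=cv2.imread('pics/w8.png')
cv2.imwrite('pics/c13.png',cv2.resize(i[90:270,170:410],None,fx=3.3,fy=3.3,interpolation=cv2.INTER_CUBIC))
E
```

```text
28.925 [ 0.55875104 -0.31596203  0.11263809] 0.011317005350124983 [[-7.315e-01  1.000e-04  6.818e-01]
 [-6.818e-01 -1.000e-04 -7.315e-01]
 [-0.000e+00 -1.000e+00  2.000e-04]]
```

View pics/c13.png

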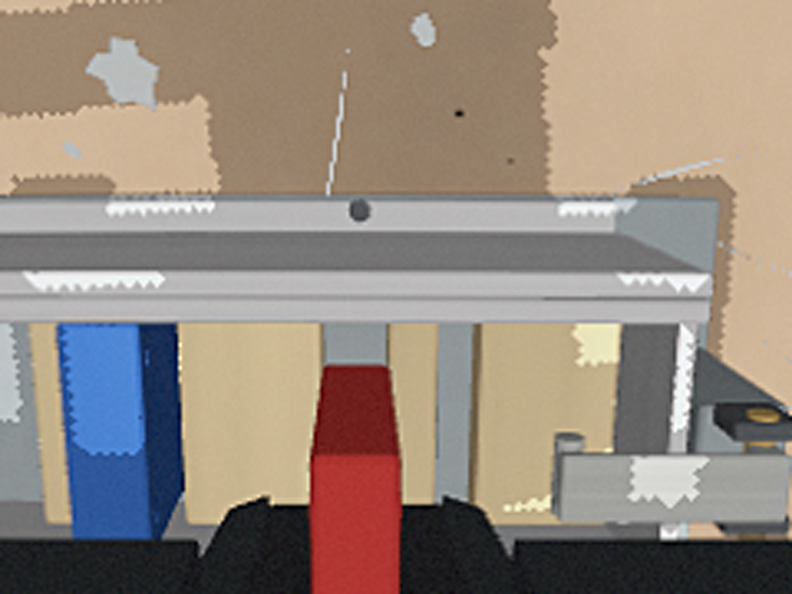

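```bash
python3 - <<'E'
from rel import *
a=lambda p:np.array(p)/3.3+[170,90]-.35
a6=lambda p:np.array(p)/[4.2,5.5]+[225,135]-.4
for n,p,z in(('16L',(324,345),.024),('16R',(388,345),.024),('31',(340,322),.072),('41',(340,271),.072)): print(n,loc('w8',a(p),z)*1e3)
zt=.1126
for p,z in (((323,367),-.0246),((389,367),-.0246),((312,455),.0254),((399,455),.0254)): print('red',loc('w8',a(p),zt+z)*1e3)
print('tcp',tr([.55875,-.31596])*1e3)
def ray(fn,uv):
    p=pix2w(fn,uv,0)[0];q=pix2w(fn,uv,.2)[0]; return p,(q-p)/np.linalg.norm(q-p)
for u,w in(((635,290),(562,455)),((635,362),(560,518))):
    p,d=ray('w3',a6(u));q,e=ray('w8',a(w))
    s,t=np.linalg.lstsq(np.c_[d,-e],q-p,rcond=None)[0]; A,B=p+s*d,q+t*e; print('catch',A,B,tr(A))
# blue: top face
print('blue top', [loc('w8',a(p),.056)*1e3 for p in((60,345),(137,345),(152,535),(75,535))])
E
```

```text
16L [46.4177 15.1472]
16R [61.6957 15.1607]
31 [51.0816 30.5246]
41 [51.1143 40.1873]
red [48.3685 25.8014]
red [59.8599 25.8119]
red [48.6377 26.9615]
red [59.5643 26.973 ]
tcp [55.4423  0.2369]
catch [ 0.5914 -0.3358  0.1008] [ 0.591  -0.3312  0.099 ] [0.0922 0.0106]
catch [ 0.5832 -0.3467  0.0974] [ 0.5823 -0.341   0.095 ] [ 0.0946 -0.0028]
blue top [array([-7.2569, 22.4458]), array([ 8.831 , 22.4337]), array([  9.6153, -20.0195]), array([ -7.3576, -20.1311])]
```

```bash
python3 - <<'E'
from rel import *
s0=cv2.imread('pics/scene0.png'); 
c,s=np.cos(v[2]),np.sin(v[2])
def wld(x,y,z): return [v[0]+.001+c*x-s*y, v[1]-.001+s*x+c*y, z]
k=7; o=np.array([375,228]); im=cv2.resize(s0[228:285,375:425],None,fx=k*2,fy=k*1.4*1.4,interpolation=cv2.INTER_CUBIC)
def d(X,col):
    p=(w2pix('scene0',X)[0]-o+.5)*[k*2,k*1.96]; cv2.circle(im,tuple(int(q) for q in p),3,col,-1)
for z,col in((.08,(0,0,255)),(.09,(0,255,0)),(.1,(255,0,0))):
    for x in(.093,.13,.15):
        d(wld(x,.011,z),col); d(wld(x,-.003,z),col)
for x in(.05,.1,.15):
    d(wld(x,-.041,.072),(255,0,255)); d(wld(x,.041,.072),(255,0,255))
cv2.imwrite('pics/c14.png',im); print(im.shape)
E
```

```text
(782, 700, 3)
```

View pics/c14.png

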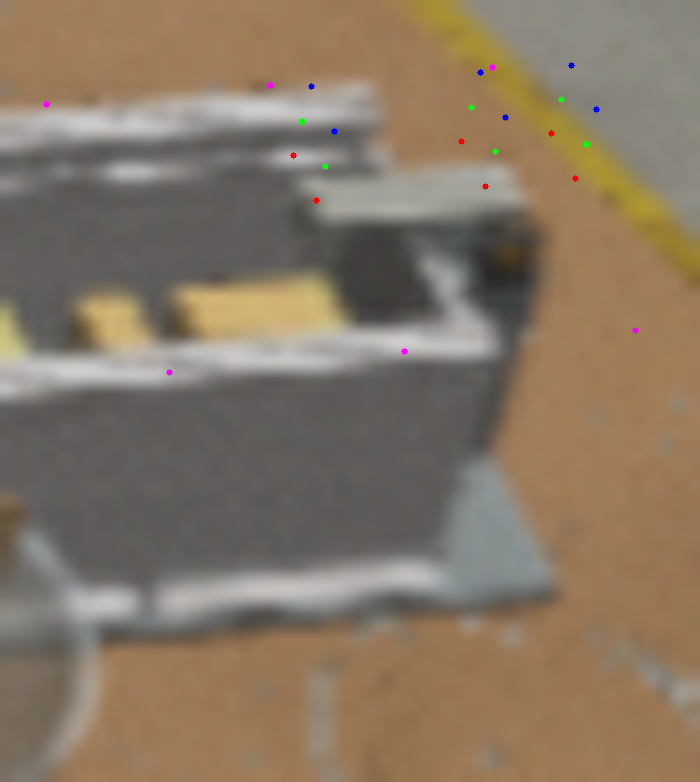

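Red at crop (355,480) lines up with the 16 mm slot (centre 54.1 against 54.1 mm). The gripper's body will pass over the catch, so I'll go down in stages and watch the force.

drive_tool:
  rows: [1,0,0.8,0,0,0,0,1,0,0.8,0,0,0,0,1,0,0.8,0,0,0,0,1,0,0.4,0,0,0,0,1,0,0.4,0,0,0,0,1,0,0.4,0,0,0,0,1,0,0,0,0,0,0]

```text
t: 29.8
tool_pos: [0.5583, -0.3156, 0.0399]
tcp_rot: [-0.259, 0.658, -0.658, 0.259]
wrist_force: [-0.5, -0.1, -0.5]
finger_gap: 0.0119
```

```bash
python3 - <<'E'
from h import *
grab('scene','s1.png'); s=ctrl.read_state(); print(s['t'],s['tool_pos'],s['finger_gap'],s['wrist_force'])
i=cv2.imread('pics/s1.png')
cv2.imwrite('pics/c15.png',cv2.resize(i[170:300,300:440],None,fx=5,fy=5,interpolation=cv2.INTER_CUBIC)[:600])
E
```

```text
29.85 [ 0.55856029 -0.31580349  0.04040501] 0.012288222794819937 [ 0.27460927 -0.64480768 -0.14577094]
```

View pics/c15.png

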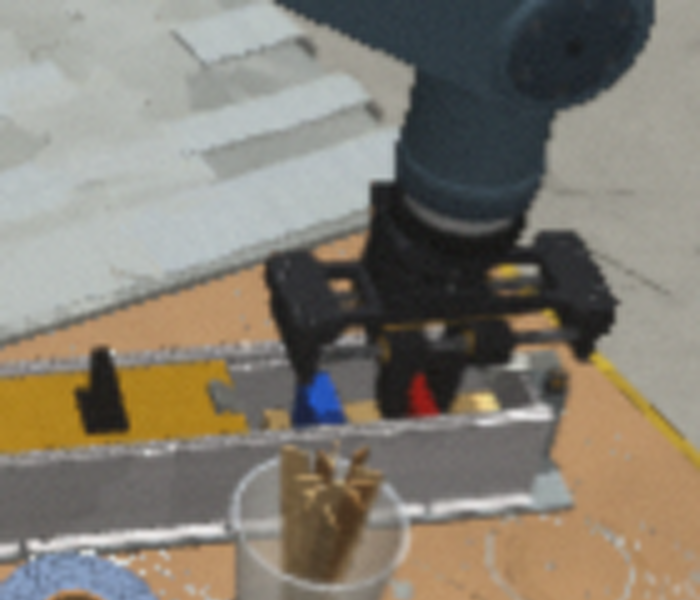

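drive_tool:
  rows: [1,0,0.25,0,0,0,0,1,0,0,0,0,0,0]

```text
t: 30.1
tool_pos: [0.5585, -0.3157, 0.0354]
tcp_rot: [-0.259, 0.658, -0.658, 0.259]
wrist_force: [0.5, 1.2, -0.2]
finger_gap: 0.0114
```

drive_tool:
  rows: [1,0,0.2,0,0,0,0,1,0,0,0,0,0,0]

```text
t: 30.35
tool_pos: [0.5584, -0.3156, 0.0312]
tcp_rot: [-0.259, 0.658, -0.658, 0.259]
wrist_force: [-0.1, 0.2, -0.1]
finger_gap: 0.0117
```

```bash
python3 - <<'E'
from h import *
grab('wrist','w9.png'); s=ctrl.read_state(); print(s['t'],s['tool_pos'],s['finger_gap'],s['wrist_force'])
E
```

```text
30.4 [ 0.55849227 -0.31575122  0.0313506 ] 0.011722712281509569 [-0.14749655  0.21142303 -0.31976481]
```

View pics/w9.png

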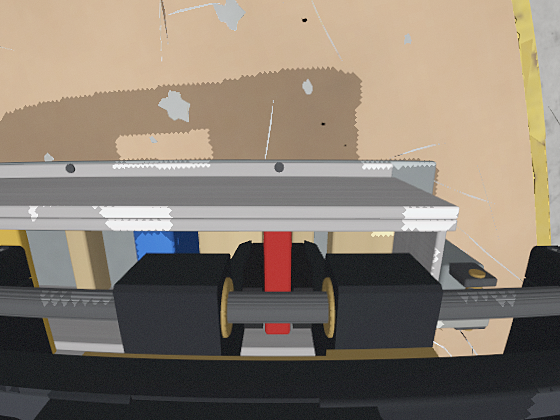

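No contact force, and red is at the slot floor at (277,280). Next I'll release, rise and move over the gate's tab.

drive_tool:
  rows: [0.3,0,0,0,0,0,0,0.3,0,0,0,0,0,0,0.3,0,0,0,0,0,0,0.3,0,0,0,0,0,0,0.3,0,-0.5,0,0,0,0,0.3,0,-1,0,0,0,0,0.3,0,-1,0,0,0,0,0.3,0,-1,0,0,0,0,0.3,0,-1,0,0,0,0,0.3,0,-1,0,0,0,0,0.3,0,-1,0,0,0,0,0.3,0,-1,0,0,0,0,0.3,0,-1,0,0,0,0]

```text
t: 32.02
tool_pos: [0.5586, -0.3158, 0.2028]
tcp_rot: [-0.259, 0.658, -0.658, 0.259]
wrist_force: [0.7, 0.2, 0.5]
finger_gap: 0.0309
```

drive_tool:
  rows: [0,0,-0.5,-0.935,0,0,0,0,0,-0.5,-0.935,0,0,0,0,0,0,-0.935,0,0,0,0,0,0,-0.935,0,0,0,0,0,0,-0.935,0,0,0,0,0,0,-0.935,0,0,0,0,0,0,-0.935,0,0,0,0,0,0,-0.935,0,0,0,0,0,0,-0.935,0,0,0,0,0,0,-0.935,0,0,0,0,0,0,0,0,0,0]

```text
t: 33.4
tool_pos: [0.4308, -0.1786, 0.2222]
tcp_rot: [0.259, -0.658, 0.658, -0.259]
wrist_force: [-0.1, -0.5, 0.2]
finger_gap: 0.0442
```

```bash
python3 - <<'E'
from h import *
grab('wrist','w10.png'); s=ctrl.read_state(); print(s['t'],s['tool_pos'],s['finger_gap'],s['wrist_force'])
i=cv2.imread('pics/w10.png')
cv2.imwrite('pics/c16.png',cv2.resize(i[120:240,210:350],None,fx=5,fy=5,interpolation=cv2.INTER_CUBIC))
E
```

```text
33.45 [ 0.43134457 -0.17917057  0.22226606] 0.044065927506070635 [-0.03847025  0.4733224   0.32528833]
```

View pics/w10.png

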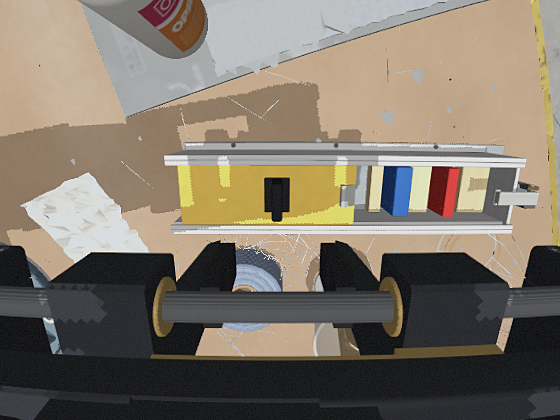

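View pics/c16.png

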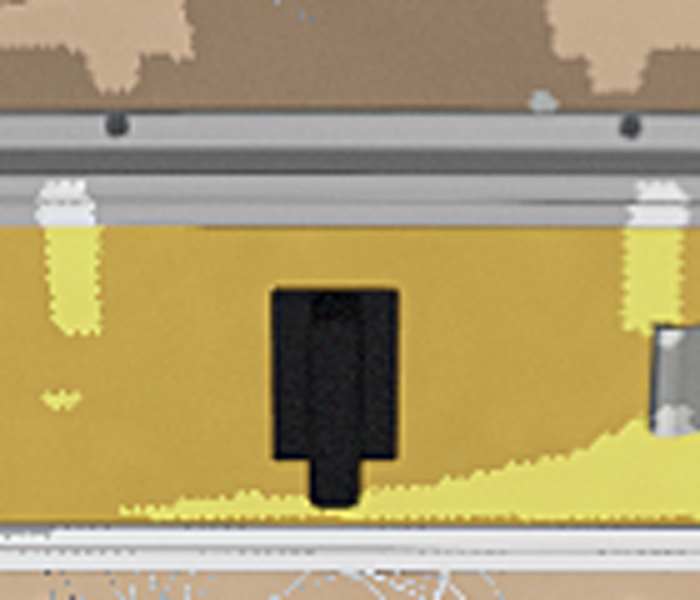

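```bash
python3 - <<'E'
from h import *
a=lambda p:np.array(p)/5+[210,120]-.4
s=ctrl.read_state(); M=Rn.from_quat(s['tcp_rot']).as_matrix()
for p,z in(((310,505),.101),((360,505),.101),((272,458),.066),((399,458),.066),((272,290),.066),((399,290),.066),((272,290),.075),((310,320),.101),((362,320),.101),((272,458),.075)):
    w=pix2w('w10',a(p),z)[0]; print(p,z,((w-s['tool_pos'])@M*1e3).round(1))
E
```

```text
(310, 505) 0.101 [ 17.5 121.3  -7.1]
(360, 505) 0.101 [ 17.5 121.3   2.1]
(272, 458) 0.066 [ 18.6 156.2 -15.6]
(399, 458) 0.066 [ 18.5 156.3  10.7]
(272, 290) 0.066 [-16.6 156.3 -15.3]
(399, 290) 0.066 [-16.6 156.3  10.3]
(272, 290) 0.075 [-18.1 147.3 -14.8]
(310, 320) 0.101 [-17.1 121.3  -6.9]
(362, 320) 0.101 [-17.2 121.3   2.3]
(272, 458) 0.075 [ 16.  147.2 -15.2]
```

drive_tool:
  rows: [0,0,0.9,-0.06,0,0,0,0,0,0.9,0,0,0,0,0,0,0.9,0,0,0,0,0,0,0.9,0,0,0,0,0,0,0.9,0,0,0,0,0,0,0.9,0,0,0,0,0,0,0.9,0,0,0,0,0,0,0.9,0,0,0,0,0,0,0,0,0,0,0,1,0,0,0,0,0,0,1,0,0,0,0,0,0,1,0,0,0,0,0,0,1,0,0,0,0,0,0,1,0,0,0,0,0,0,1,0,0,0,0,0,0,1,0,0,0,0,0,0]
  squeeze: 40

```text
t: 35.45
tool_pos: [0.4304, -0.1782, 0.078]
tcp_rot: [0.259, -0.658, 0.658, -0.259]
wrist_force: [-1.4, 1.7, 6.4]
finger_gap: 0.0098
```

```bash
python3 - <<'E'
from rel import *
s=ctrl.read_state(); print(s['t'],s['tool_pos'],s['finger_gap'],s['wrist_force'],tr(s['tool_pos']),tr([.5219,-.2759]))
E
```

```text
35.45 [ 0.4304 -0.1782  0.078 ] 0.009762383083941862 [-1.3928  1.7103  6.3665] [-0.1328  0.0002] [0.001  0.0006]
```

drive_tool:
  rows: [1,0,0,0.5,0,0,0,1,0,0,0.9,0,0,0,1,0,0,0.9,0,0,0,1,0,0,0.9,0,0,0,1,0,0,0.9,0,0,0,1,0,0,0.9,0,0,0,1,0,0,0.9,0,0,0,1,0,0,0.9,0,0,0,1,0,0,0.8,0,0,0,1,0,0,0,0,0,0]

```text
t: 36.7
tool_pos: [0.5345, -0.2902, 0.078]
tcp_rot: [0.259, -0.658, 0.658, -0.259]
wrist_force: [0.2, -0.8, 4.1]
finger_gap: 0.0092
```

```bash
python3 - <<'E'
from rel import *
grab('scene','s2.png')
s=ctrl.read_state(); print(s['t'],s['tool_pos'],s['finger_gap'],s['wrist_force'],tr(s['tool_pos']))
i=cv2.imread('pics/s2.png')
cv2.imwrite('pics/c17.png',cv2.resize(i[180:300,270:430],None,fx=4.8,fy=4.8,interpolation=cv2.INTER_CUBIC))
E
```

```text
36.75 [ 0.5345 -0.2902  0.078 ] 0.009429358512317316 [-0.0989 -1.0811  3.5661] [0.0201 0.0001]
```

View pics/c17.png

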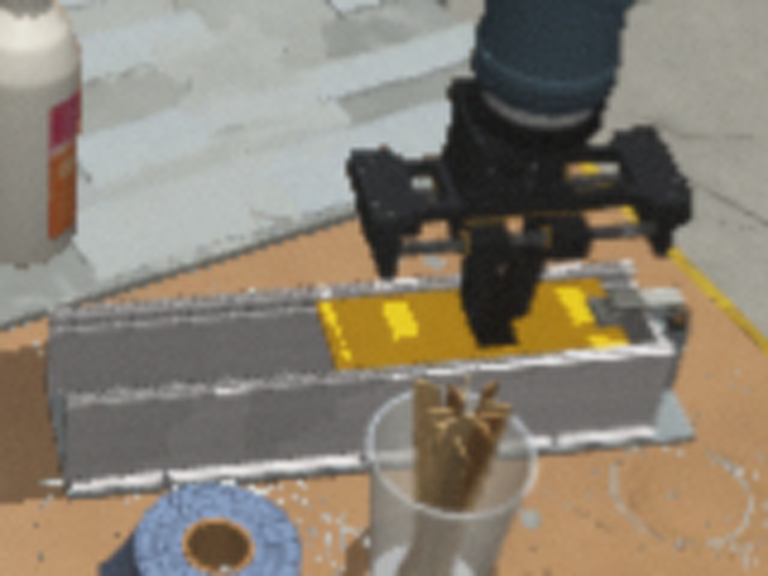

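The gate is at about 153 mm of its 180 mm travel, with its ramp at crop (620,305) just reaching the catch.

drive_tool:
  rows: [1,0,0,0.3,0,0,0,1,0,0,0.3,0,0,0,1,0,0,0.3,0,0,0,1,0,0,0.3,0,0,0,1,0,0,0,0,0,0]

```text
t: 37.38
tool_pos: [0.5463, -0.3028, 0.0778]
tcp_rot: [-0.262, 0.662, -0.654, 0.257]
wrist_force: [-19.7, 17.5, 24.1]
finger_gap: 0.0096
```

drive_tool:
  rows: [1,0,0,0.15,0,0,0,1,0,0,0.05,0,0,0,1,0,0,0,0,0,0]

```text
t: 37.75
tool_pos: [0.5463, -0.3029, 0.0776]
tcp_rot: [-0.263, 0.664, -0.651, 0.256]
wrist_force: [-32.0, 24.7, 36.5]
finger_gap: 0.0102
```

```bash
python3 - <<'E'
from rel import *
grab('wrist','w11.png');grab('scene','s3.png')
s=ctrl.read_state(); print(s['t'],s['tool_pos'],s['finger_gap'],s['wrist_force'],tr(s['tool_pos']))
i=cv2.imread('pics/s3.png')
cv2.imwrite('pics/c18.png',cv2.resize(i[225:290,350:430],None,fx=9,fy=9,interpolation=cv2.INTER_CUBIC))
E
```

```text
37.85 [ 0.5463 -0.3028  0.0776] 0.00987769462880797 [-31.0787  24.9807  36.4919] [0.0374 0.0001]
```

View pics/c18.png

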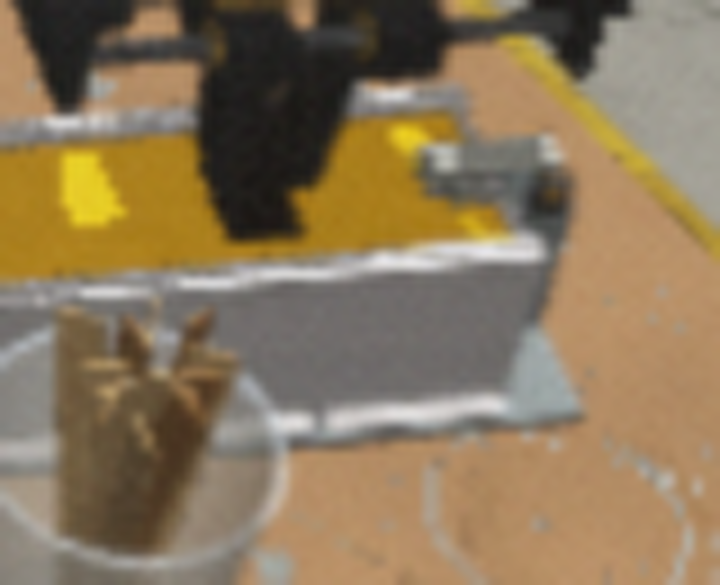

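View pics/w11.png

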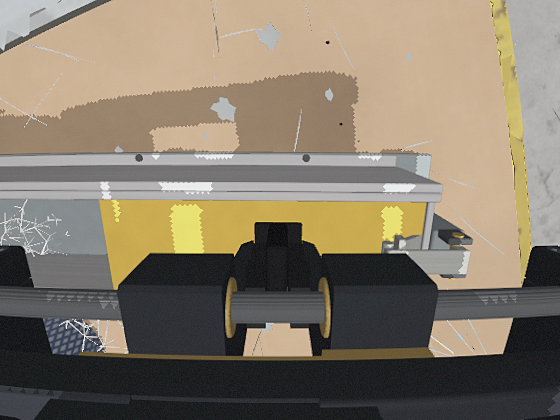

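The gate stalled about 10 mm short and the force is climbing, so I'll ease off and look at why.

drive_tool:
  rows: [1,0,0,-0.3,0,0,0,1,0,0,0,0,0,0]

```text
t: 38.1
tool_pos: [0.5462, -0.3028, 0.0778]
tcp_rot: [-0.261, 0.66, -0.655, 0.258]
wrist_force: [-13.4, 9.8, 16.6]
finger_gap: 0.0098
```

```bash
python3 - <<'E'
from rel import *
s=ctrl.read_state(); M=Rn.from_quat(s['tcp_rot']).as_matrix();print(s['t'],s['tool_pos'],s['finger_gap'],s['wrist_force'],s['wrist_force']@M,s['torque']@M,tr(s['tool_pos']));print(M.round(4))
i=cv2.imread('pics/w11.png')
cv2.imwrite('pics/c19.png',cv2.resize(i[185:290,340:490],None,fx=5,fy=5,interpolation=cv2.INTER_CUBIC))
E
```

```text
38.1 [ 0.5462 -0.3028  0.0778] 0.00980226770185725 [-13.3541   9.8342  16.6241] [  3.0707 -16.4918 -16.4314] [-2.6081 -0.0077 -0.613 ] [0.0373 0.0001]
[[-0.7309 -0.0063  0.6825]
 [-0.6825  0.0048 -0.7309]
 [ 0.0013 -1.     -0.0078]]
```

View pics/c19.png

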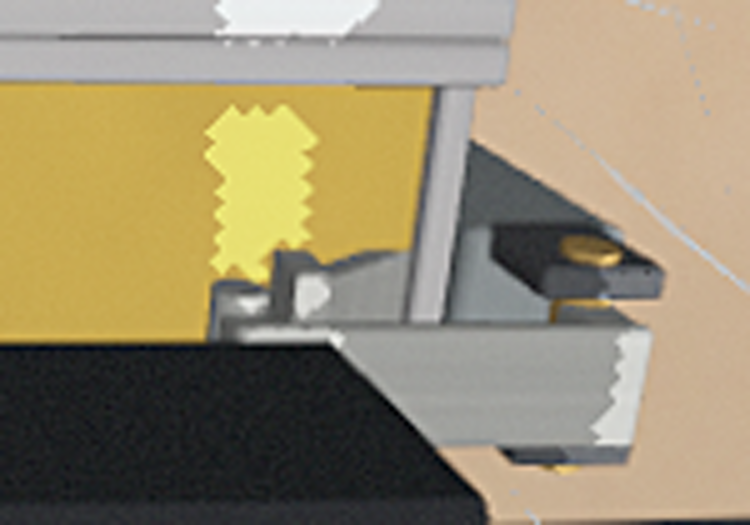

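```bash
python3 - <<'E'
from rel import *
a=lambda p:np.array(p)/[4.2,5.5]+[225,135]-.4
b=lambda p:np.array(p)/[4,5.5]+[40,135]-.4
L=loc('w3',b((170,20)),.006); R=loc('w3',a((723,37)),.006); print('base -180:',L,' +211:',R)
l=loc('w3',b((22,90)),.072); r=loc('w3',a((725,103)),.072); print('rail ends',l,r)
x0=(L[0]+.18+R[0]-.211)/2; print('rack origin rel slot22',x0,'shut tab rel (tcp frame ~ +1.4mm)',x0+.1015)
i=cv2.imread('pics/w10.png'); cv2.imwrite('pics/c20.png',cv2.resize(i[145:240,340:545],None,fx=3.9,fy=5.5,interpolation=cv2.INTER_CUBIC))
E
```

```text
base -180: [-0.2428  0.0497]  +211: [0.1442 0.049 ]
rail ends [-0.243   0.0401] [0.1204 0.0401]
rack origin rel slot22 -0.0648043099534985 shut tab rel (tcp frame ~ +1.4mm) 0.0366956900465015
```

View pics/c20.png

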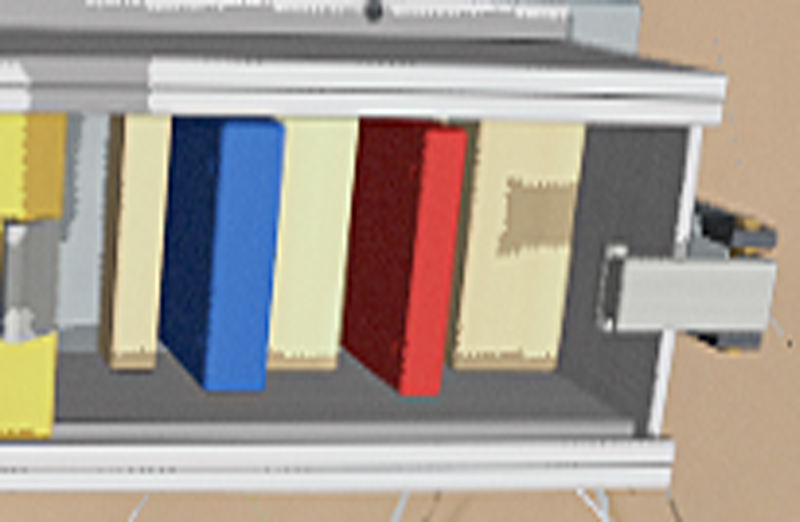

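By the base's end positions, the shut tab should be at 38 mm and it is at 37.4 mm. So the stall was the gate at its stop: it started about 170 mm open, not 180. I'll relax the command with a slight pull back to test the latch.

drive_tool:
  rows: [1,0,0,-0.3,0,0,0,1,0,0,-0.1,0,0,0,1,0,0,0,0,0,0]

```text
t: 38.48
tool_pos: [0.545, -0.3014, 0.078]
tcp_rot: [0.258, -0.656, 0.66, -0.26]
wrist_force: [6.8, -6.6, -2.8]
finger_gap: 0.0096
```

```bash
python3 - <<'E'
from rel import *
s=ctrl.read_state(); M=Rn.from_quat(s['tcp_rot']).as_matrix();print(s['t'],s['tool_pos'],s['finger_gap'],s['wrist_force']@M,tr(s['tool_pos']))
E
```

```text
38.475 [ 0.545  -0.3014  0.078 ] 0.009615039843211132 [-0.4254  2.8548  9.4585] [0.0354 0.0001]
```

The gate moved back 2 mm and then held against the pull, which is the play behind the catch. I'll push it forward again, release and rise.

drive_tool:
  rows: [1,0,0,0.2,0,0,0,1,0,0,0,0,0,0,0.3,0,0,0,0,0,0,0.3,0,0,0,0,0,0,0.3,0,0,0,0,0,0,0.3,0,0,0,0,0,0,0.3,0,-0.5,0,0,0,0,0.3,0,-1,0,0,0,0,0.3,0,-1,0,0,0,0,0.3,0,-1,0,0,0,0,0.3,0,-1,0,0,0,0,0.3,0,-1,0,0,0,0,0.3,0,-1,0,0,0,0,0.3,0,-1,0,0,0,0,0.3,0,0,0,0,0,0]

```text
t: 40.35
tool_pos: [0.5471, -0.3033, 0.23]
tcp_rot: [0.258, -0.657, 0.659, -0.26]
wrist_force: [0.6, 0.2, -0.9]
finger_gap: 0.0309
```

```bash
python3 - <<'E'
from rel import *
grab('wrist','w12.png');grab('scene','s4.png');grab('top','t4.png')
s=ctrl.read_state(); print(s['t'],s['tool_pos'],s['finger_gap'],s['wrist_force'],tr(s['tool_pos']))
i=cv2.imread('pics/w12.png'); cv2.imwrite('pics/c21.png',cv2.resize(i[130:250,200:430],None,fx=3.4,fy=4.5,interpolation=cv2.INTER_CUBIC))
i=cv2.imread('pics/s4.png'); cv2.imwrite('pics/c22.png',cv2.resize(i[150:330,240:430],None,fx=3.3,fy=3.3,interpolation=cv2.INTER_CUBIC))
E
```

```text
40.5 [ 0.5458 -0.3022  0.2266] 0.031051474909290246 [-0.1738  0.4882  0.0211] [0.0365 0.0001]
```

View pics/c21.png

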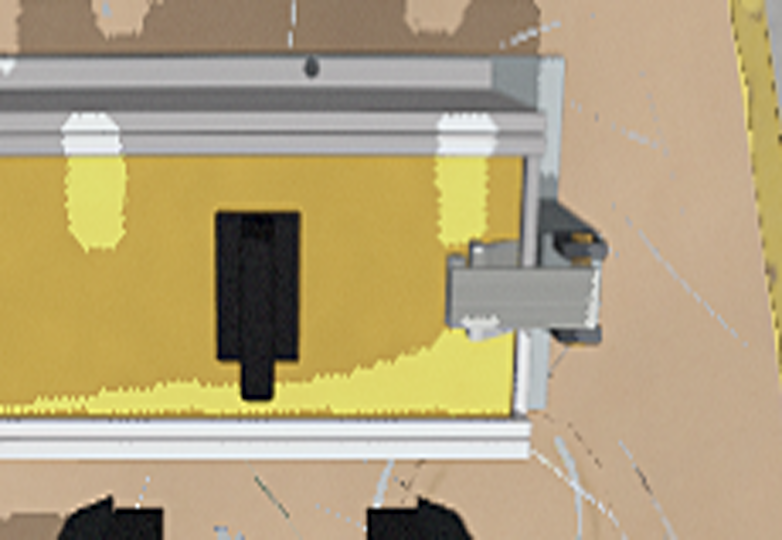

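View pics/c22.png

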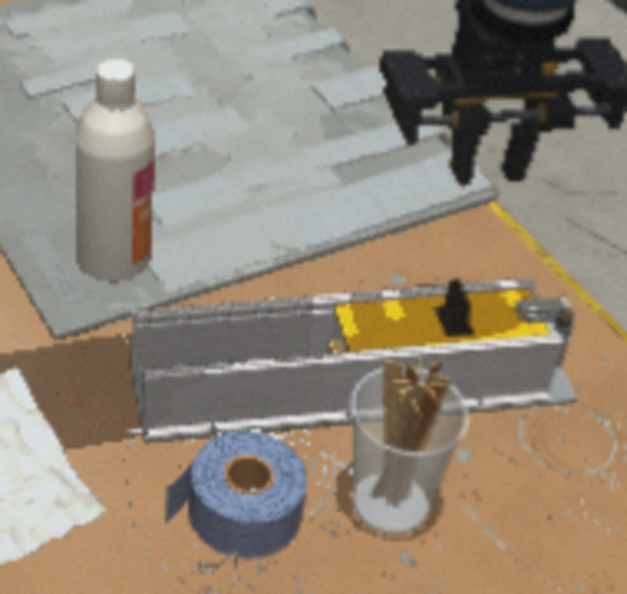

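View pics/t4.png

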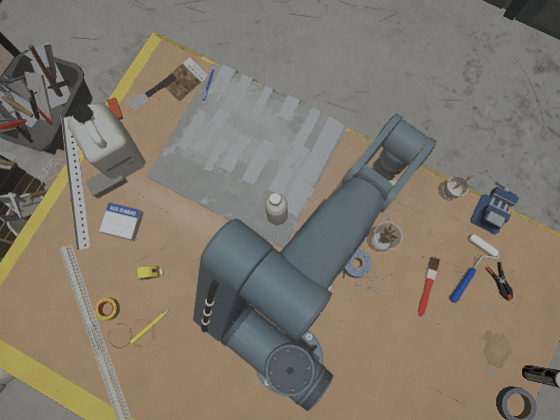

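```bash
python3 - <<'E'
from rel import *
a=lambda p:np.array(p)/[3.4,4.5]+[200,130]-.4
for p in((241,398),(273,398)): print(loc('w12',a(p),.101))
for p in((523,200),(512,410)): print('front',loc('w12',a(p),.066))
ims=[cv2.resize(cv2.imread(f'pics/{n}.png')[232:262,385:425],None,fx=9,fy=9,interpolation=cv2.INTER_CUBIC) for n in('scene0','s3','s4')]
cv2.imwrite('pics/c23.png',np.vstack([np.hstack(ims[:2]),np.hstack([ims[2],ims[0]])]))
E
```

```text
[ 0.0313 -0.017 ]
[ 0.0402 -0.017 ]
front [0.1165 0.0195]
front [ 0.1163 -0.031 ]
```

View pics/c23.png

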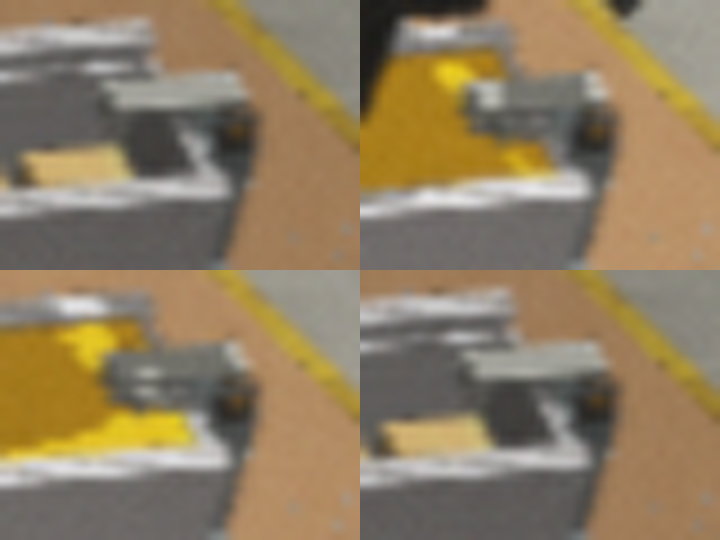

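```bash
python3 -c "
from rig import ctrl
print(ctrl.sign_off(), ctrl.read_state()['t'])"
```

```text
the job is handed in; nothing more can be done
the job is handed in; nothing more can be done
```

The job is handed in. Blue stands in the 22 mm slot and red in the 16 mm slot. The gate is shut with the catch down behind its ramp, and the arm is clear above at about 40.5 s.

**Spacers:** With the gate still open, a last picture showed both standing down in their slots. Each was released about 1 mm above the slot floor with no contact force. I did not look at them again once the gate covered them.

**Gate and catch:**
- The tab measures 37.2 mm along the rack from the 22 mm slot. It stood at 37.4 mm when pushed hard against the stop.
- The catch looks as low as it did at the start, and its nose is behind the ramp.
- When I pulled back lightly, the gate gave about 2 mm and then held, with a force of up to 9.5 N. I pushed it up to the stop again before letting go.

**What disagreed:**
- The gate stopped after about 170 mm of travel, where I expected 180. I kept pushing on the stop for a moment, and the wrist force reached about 54 N against the 120 N limit. The fingers held only the tab, so I don't believe the gripper's body pressed on anything. I had no direct reading of that.
- The wrist camera read about 1.4 mm off along the jaw direction. I corrected for it by comparing each held spacer with its slot in the same picture.
- A rough two-view estimate put the top of the catch at 95–100 mm, against about 80 mm in the task text and scene picture. The slow descent beside it met no contact.

**Bystanders:** In the last pictures the bottle, cup of sticks, tape roll and tape measure look upright and in place.

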